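Screw the hose-outlet tee into the coupling in the vice and clock it over the branch

TASK

Fit the hose-outlet tee to the coupling that is clamped in the vice: first stand the tee upright on its spigot on the bench and let go of it, so that it can be taken again from above by its square head. Lower its two lugs through the gaps in the coupling's mouth and screw it clockwise a quarter turn against the rising resistance of the seal, stopping when the hose tail stands straight above the coupling's side branch and points the same way, and leave it there. Do not crush the seal, and do not shift the tube offcut, the cast dome or the tape measure.

Things in the scene. Friction and masses are not known exactly. Their poses are not given: they have to be found in the camera images.
- outlet_tee: Grey cast tee, 0.28 kg, 113 mm long. Starts lying on its side, tail level, long axis 23 mm above the bench. Origin: centre of the spigot's end; +z up its long axis, +x along the hose tail. Along z: 0-27 mm round spigot 40 dia (nose tapered to a flat 34 dia end, on which it can stand); 27-41 collar, 81-113 head, both square, 46 across flats (facing +-x, +-y; corners cut 8); 36 dia barrel between.
- tee_head (a point): middle of the tee's square head, on the long axis 97 mm above the spigot's end; axes as the tee's. The head is the place to grip: lying, across its upright flats, leaning back over the head's end; standing, from above. The centre of mass lies about 66 mm above the spigot's end and 3 mm to the tail's side
- tail_tip (a point): open end of the hose tail, on its axis: 76 mm along the tee's +x, 58 mm along its +z. The tail is barbed, 27 mm dia, with a 31 mm dia boss at its root (to 26 mm from the long axis)
- tee_lug (a point): thread lug on the spigot on the tail's side: 22.5 mm along the tee's +x, 8 mm along its +z. A like lug sits on the other side, on -x. Each reaches to 25 mm radius, is 26 degrees wide and lies 5 to 11 mm above the spigot's end
- coupling: Female coupling of dark iron, clamped upright in the vice, fixed; 71 mm dia, mouth open upward. Origin on its vertical axis at the bottom of its stub, 34 mm above the bench; +z up, +x along its side branch. The mouth is 84 mm above the origin. Two thread segments in the mouth leave a 43 mm bore, bevelled at the top, and two entry gaps for lugs; behind them the bore is 53 mm. Yaw unlike the vice's.
- coupling_mouth (a point): centre of the coupling's top rim, 84 mm above its origin; axes as the coupling's. Lugs let down the gaps pass under the segments when turned clockwise (seen from above); after about 45 degrees they meet the sloping undersides, which draw the tee down 0.056 mm per degree (2.5 mm at 90); a stop ends the turn at about 112 degrees. Let go, the thread holds by friction
- entry_gap (a point): middle of the entry gap on the coupling's +y side, at the rim, 24 mm from the axis; a like gap lies across from it, on -y; each is 56 degrees wide. Entered with the tail over this gap, the tee comes over the branch after 90 degrees clockwise; by the other gap it would point the wrong way
- branch_end (a point): end of the coupling's side branch (33 mm dia, a small square plug at its end): 76 mm along the coupling's +x, 28 mm below the mouth
- seal (a joint): travel of the rubber seal ring down in the mouth, m: 0 free, grows as it is pressed. Its free top lies 24 mm below the mouth; the spigot's end lands there. It bears 6 N before it gives, then 6 N more per mm; over 0.0045 it is crushed. With the tee tight and lined up it reads about 0.002
- drill_vice: green drill-press vice, fixed. Origin on the bench below its middle; its own x runs from the bar handle (at -0.13) to the back (+0.13); jaws 100 mm wide, tops 70 mm above the bench; feet 79 mm to either side; bar handle 72 mm wide, 43 mm up. Its yaw differs from the coupling's.
- tube_offcut: bystander: mitred grey tube offcut standing on end, 70 mm dia, 120 mm tall; origin at the centre of its foot. It stands left or right of the vice, the tee lies on the other side
- float_dome: bystander: grey cast dome with a stub, 102x138x78 mm; origin under its middle, the stub along its -y. Behind on the right
- tape_measure: bystander: yellow tape measure, 39x83x66 mm; origin under its middle. Behind on the left. Other tools lie farther back, and a screwdriver on the near edge of the bench

How it is judged:
By the outcome, as a careful person would: the job done as asked, in the order asked, and still so for the second after the job is handed in, with the robot touching nothing.
It also fails if it takes over 61 s, if anything falls off the work surface, if the arm or the gripper's body presses on something with over 40 N, if the wrist force passes 120 N, or if a joint passes its speed limit or range.

ROBOT

A 6-joint arm with a two-finger parallel gripper is mounted at the origin on a cart in front of the work surface, level with it; the furniture and walls round the work are solid. World frame = base frame: x ahead of the robot, y to its left, z up, the work surface at z = 0. Lengths are in m, angles in rad, forces in N, time in s.
With the tool pointing down it reaches from about 0.4 to 0.825 m from the base axis. Payload 7 kg.
Tool frame: the origin (TCP) lies between the finger pads; the fingertips stand 14 mm ahead of it and the grasp point (between the pads) lies 5 mm behind it; z points along the fingers, y is the line along which they close (so a half turn about z gives the same grasp; the last joint's range is limited). The gripper opens to 85 mm and grips with 20 to 120 N. Pads are 22 mm wide; open, the fingers measure 114 mm over their backs; the gripper's body (76 mm by 85 mm) begins 54 mm behind the grasp point. The pads swing forward as they close: fully open they stand 13 mm farther back than shut.
Start: joints at [0.288, 0.359, 0.012, 0, -1.224, -0.288], TCP at [0.675, -0, 0.213] pointing down, gripper open.
Joint ranges: [-3.07, 3.07], [-1.43, 2.12], [-1.02, 1.25], [-3.03, 1.67], [-3.05, -0], [-3.03, 3.03]. Speed limits (rad/s): [2.39, 2.39, 3.01, 3.14, 3.14, 3.14].

INTERFACE

Orientations are given as a rotation vector (axis times angle).
In Python, from bench import bot gives the robot as it stands.
- The arm moves only by the tool step_arm, never from a script. Its argument "targets" is a list of rows, each an object of numbers: "x", "y", "z": the shift along the tool's x, y, z in units of 40 mm (1.0 is 40 mm); "ax", "ay", "az": the turn, a rotation vector about the tool's x, y, z in units of 8 degrees (1.0 is 8 degrees); "grip": the finger opening in mm, from 0 to 85.4. A call has 1 to 8 rows; each row is the pose to reach, as a shift and turn from the pose commanded when the call began, along the tool's axes at that moment; what a row does not reach only later rows make up. A row lasts 1/10 s, in which the tool goes at most 50 mm and 8.59 degrees, less where a joint would pass 70% of its speed; a pose out of reach is approached as far as the arm can. A call with a gripper value outside its range is refused whole. The fingers move at their own pace and stop on an object; "force" is the grip in N (left out, the last holds). Time passes only in rows, so rows that repeat a pose let the fingers close. It gives the time, the measured TCP pose, the force, the opening and the grip force at its end, in the units of the state.
- bot.get_state(): the state, without advancing time (a new reading comes with each control period).
- bot.read_camera(name): name is "scene" or "side" or "wrist"; returns a dict with "image" (480x640x3 uint8, red, green, blue), "z_map" (480x640 float32, m along the optical axis (not along the pixel's ray), 0 where there is no reading), "fx", "fy", "cx", "cy" (pixels), "rvec" (rotation vector, rad) and "tvec" (3), from world to camera coordinates, as OpenCV has them. Camera axes: x right, y down, z forward; pixel columns grow to the right and rows downward; lengths in m; the calibration is good to about 2 mm. The wrist camera is an equidistant fisheye: a pixel r from the principal point sees the ray r / f radians off the axis. A picture is of the moment at which its call begins.
- bot.hand_in(): hands the job in; it is judged then, once.
Trained networks look in a picture, given as the dict that the camera call returned (one of the last four; its "shot" number tells which), for a name from the list of things; names that differ only in an ending like _2 or _b are one class to them, and where a whole thing is asked for, a point or a joint stands for the part that bears it (a point fixed in the world has none). Each returns a list of dicts, best first, with "confidence" (0 to 1); they miss things now and then, are a little off and sometimes report something else, mostly with a low value. They report only what shows in the picture. A call takes as long as a camera call.
- bot.recognise(query, picture): "box" ([left, top, right, bottom] in pixels, round what is visible of it).
The state is a dict: "clock": time; "joint_positions": joint angles; "qvel": joint speeds; "tau": joint torques, N m; "eef_pos": TCP position; "eef_rot": TCP orientation; "ft_force": force on the tool from outside, world axes, zero at the start; "ft_torque": the same for the moment, N m; "opening": finger opening in m; "finger_force": force on a finger pad.
Only numpy, scipy, OpenCV 4.12 (cv2) and the standard library are available. Lean on these libraries where they do the work, as an engineer would, in place of code of your own. Each camera call takes 0.05 s, during which the arm holds its last target. There are 200 camera calls.

## Working session

There is one attempt and no reset: what is moved stays moved. The work goes in short steps, Python scripts to look and compute and a tool call to move; the robot and the scene stay as the last step left them, time stands still between calls to the robot, and variables do not carry over. Pictures are saved under pics/ and viewed, at most 10 in all, crops included, and the job is handed in when it is done.

Besides the shell and the picture viewer there is one more tool, called after "Emit:" by a JSON object that holds its "api" and its "payload", one argument or row to a line. step_arm: Moves the arm, as the interface text tells. Its arguments: {"type":"object","properties":{"targets":{"type":"array","items":{"type":"object","properties":{"x":{"type":"number"},"y":{"type":"number"},"z":{"type":"number"},"ax":{"type":"number"},"ay":{"type":"number"},"az":{"type":"number"},"grip":{"type":"number"}}}},"force":{"type":"number"}},"required":["targets"]}

```bash
ls; mkdir -p pics; cat > h.py <<'E'
import numpy as np, cv2
from scipy.spatial.transform import Rotation as R
from bench import bot
def cam(n):
    p=bot.read_camera(n); p['R']=R.from_rotvec(p['rvec']).as_matrix(); p['t']=np.array(p['tvec']); return p
def cloud(p):
    v,u=np.mgrid[0:480,0:640]; z=p['z_map']
    P=np.stack([(u-p['cx'])/p['fx']*z,(v-p['cy'])/p['fy']*z,z],-1)
    W=(P-p['t'])@p['R']; W[z<=0]=np.nan; return W
def save(p,f): cv2.imwrite(f,cv2.cvtColor(p['image'],cv2.COLOR_RGB2BGR))
E
python3 - <<'E'
from h import *
s=bot.get_state(); print(s['clock'],s['eef_pos'],s['eef_rot'],s['opening'])
for n in ['scene','side']:
    p=cam(n); save(p,f'pics/{n}0.png'); np.savez(f'{n}0.npz',W=cloud(p),im=p['image'],R=p['R'],t=p['t'],K=[p['fx'],p['fy'],p['cx'],p['cy']])
    print(n,-p['R'].T@p['t'])
    for q in ['outlet_tee','tee_head','tail_tip','coupling','coupling_mouth','entry_gap','branch_end','drill_vice','tube_offcut']:
        r=bot.recognise(q,p); print(q,[(np.round(a['box']).astype(int).tolist(),round(a['confidence'],2)) for a in r[:2]])
E
```

```text
pics
0.0 [ 6.74476958e-01 -1.73344682e-05  2.11570547e-01] [ 2.22045531e+00 -2.22060492e+00 -1.64192933e-03] 0.08548888193585887
scene [ 0.06365795 -0.56887583  0.91741033]
outlet_tee [([222, 200, 259, 232], 0.57)]
tee_head [([219, 196, 261, 230], 0.83)]
tail_tip [([221, 195, 258, 233], 0.65)]
coupling [([322, 215, 357, 246], 0.71)]
coupling_mouth [([321, 214, 359, 251], 0.64)]
entry_gap [([323, 214, 356, 248], 0.55)]
branch_end [([324, 213, 355, 249], 0.71), ([418, 266, 461, 318], 0.52)]
drill_vice [([272, 225, 367, 306], 0.89)]
tube_offcut [([352, 337, 390, 390], 0.83), ([274, 226, 367, 305], 0.28)]
side [ 0.04389564 -0.81122393  0.45501391]
outlet_tee [([213, 221, 253, 244], 0.59)]
tee_head [([212, 222, 257, 243], 0.82)]
tail_tip [([212, 218, 257, 244], 0.64), ([286, 218, 312, 247], 0.62)]
coupling [([313, 217, 348, 250], 0.92)]
coupling_mouth [([313, 218, 346, 247], 0.66)]
entry_gap [([311, 220, 344, 248], 0.85)]
branch_end [([311, 219, 344, 253], 0.91), ([285, 221, 311, 246], 0.24)]
drill_vice [([243, 241, 354, 289], 0.69), ([285, 223, 310, 248], 0.17)]
tube_offcut [([317, 293, 360, 359], 0.66)]
```

```bash
python3 - <<'E'
from h import *
a=cv2.imread('pics/scene0.png')[180:400,200:480]; b=cv2.imread('pics/side0.png')[190:370,190:400]
a=cv2.resize(a,(560,440),interpolation=cv2.INTER_CUBIC)
cv2.imwrite('pics/sc.png',cv2.resize(a,(760,597)))
p=cam('wrist'); save(p,'pics/w0.png'); print(p['fx'],p['cx'],p['cy'],p['R'],-p['R'].T@p['t'])
for q in ['outlet_tee','tee_head','tail_tip','coupling','coupling_mouth','entry_gap','branch_end']:
    r=bot.recognise(q,p); print(q,[(np.round(a['box']).astype(int).tolist(),round(a['confidence'],2)) for a in r[:2]])
W=np.load('scene0.npz')['W']
for n,(l,t,r,b) in dict(tee=(215,190,266,238),coup=(318,208,362,255)).items():
    w=W[t:b,l:r].reshape(-1,3); 
    for z0 in np.arange(0.01,.14,.01):
        m=w[(w[:,2]>z0)&(w[:,2]<z0+.01)]
        if len(m): print(n,round(z0,2),len(m),m.min(0).round(3),m.max(0).round(3))
E
```

```text
371.64829954431775 317.13139727970497 246.44424206978604 [[-9.99999644e-01 -7.03708332e-04  4.65536598e-04]
 [-5.27800481e-04  9.52171661e-01  3.05563169e-01]
 [-6.58298104e-04  3.05562814e-01 -9.52171693e-01]] [ 0.67334847 -0.07772065  0.37429397]
outlet_tee []
tee_head []
tail_tip [([398, 425, 413, 432], 0.43)]
coupling [([348, 207, 437, 333], 0.67)]
coupling_mouth [([346, 204, 437, 332], 0.89), ([362, 230, 412, 273], 0.43)]
entry_gap [([345, 203, 438, 334], 0.84)]
branch_end [([343, 202, 437, 331], 0.84), ([399, 425, 411, 430], 0.63)]
tee 0.01 92 [0.448 0.244 0.01 ] [0.564 0.456 0.02 ]
tee 0.02 144 [0.447 0.28  0.02 ] [0.563 0.385 0.03 ]
tee 0.03 301 [0.448 0.282 0.03 ] [0.567 0.384 0.04 ]
tee 0.04 251 [0.448 0.285 0.04 ] [0.563 0.335 0.05 ]
tee 0.05 1 [0.54  0.321 0.052] [0.54  0.321 0.052]
coup 0.01 34 [ 0.639 -0.014  0.01 ] [0.772 0.122 0.02 ]
coup 0.02 28 [ 0.634 -0.014  0.02 ] [ 0.673 -0.005  0.03 ]
coup 0.03 37 [ 0.615 -0.014  0.03 ] [0.671 0.082 0.04 ]
coup 0.04 66 [ 0.61  -0.013  0.04 ] [0.672 0.082 0.05 ]
coup 0.05 59 [ 0.554 -0.023  0.05 ] [0.688 0.082 0.06 ]
coup 0.06 381 [ 0.555 -0.028  0.06 ] [0.686 0.08  0.07 ]
coup 0.07 59 [ 0.56  -0.026  0.07 ] [0.652 0.08  0.08 ]
coup 0.08 116 [ 0.586 -0.021  0.08 ] [0.648 0.087 0.09 ]
coup 0.09 172 [ 0.585 -0.022  0.09 ] [0.648 0.089 0.1  ]
coup 0.1 179 [ 0.584 -0.023  0.1  ] [0.647 0.085 0.11 ]
coup 0.11 323 [ 0.583 -0.024  0.11 ] [0.657 0.046 0.12 ]
coup 0.12 14 [ 0.583 -0.02   0.12 ] [0.651 0.045 0.123]
```

View pics/sc.png

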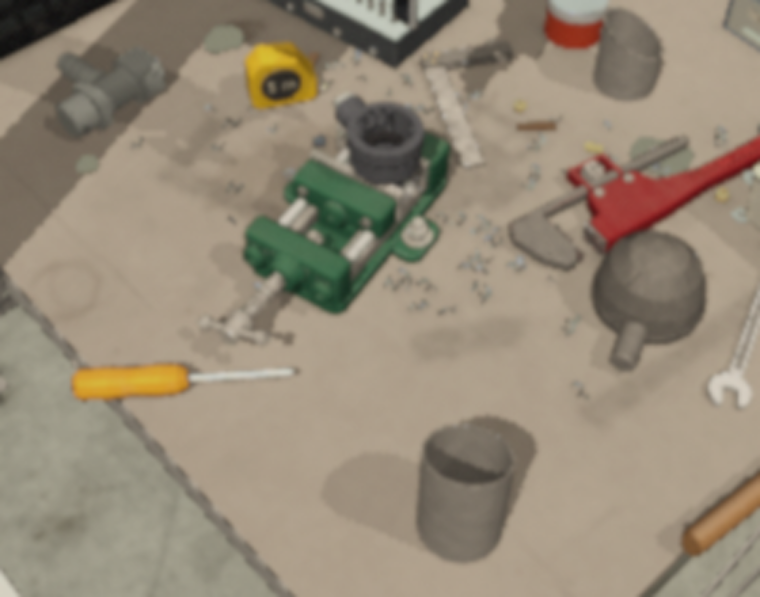

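View pics/w0.png

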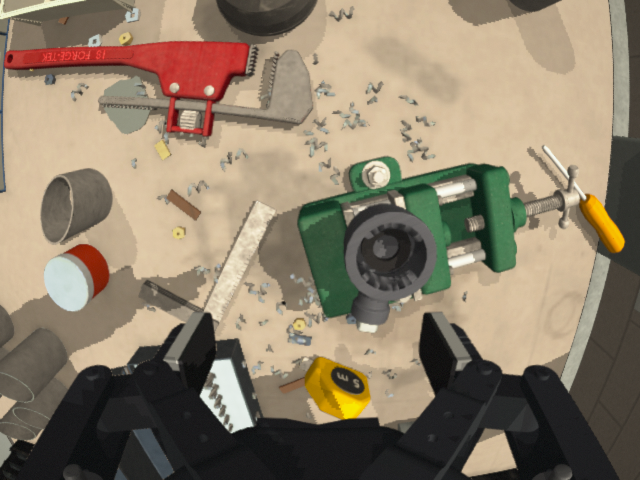

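The scene picture shows the tee lying at the upper left (crop 110,85), the vice at its centre with the coupling mouth at (385,125), and the offcut in front on the right. The wrist picture shows the mouth at (388,250), with the branch running down to (370,318), i.e. towards world +y.

```bash
cat >> h.py <<'E'
def fcloud(p):
    v,u=np.mgrid[0:480,0:640]; z=p['z_map']
    dx=(u-p['cx'])/p['fx']; dy=(v-p['cy'])/p['fy']; th=np.hypot(dx,dy)+1e-9
    k=np.tan(np.minimum(th,1.5))/th*z
    W=(np.stack([dx*k,dy*k,z],-1)-p['t'])@p['R']; W[(z<=0)|(th>1.3)]=np.nan; return W
def circ(xy):
    A=np.c_[2*xy,np.ones(len(xy))]; s=np.linalg.lstsq(A,(xy**2).sum(1),rcond=None)[0]
    return s[:2],np.sqrt(s[2]+s[:2]@s[:2])
def dump(p,W,f): np.savez(f,W=W,im=p['image'],R=p['R'],t=p['t'],K=[p['fx'],p['fy'],p['cx'],p['cy']])
E
python3 - <<'E'
from h import *
p=cam('wrist'); W=fcloud(p); dump(p,W,'w0.npz')
w=W[190:345,330:450].reshape(-1,3); w=w[np.isfinite(w[:,0])]
print(np.histogram(w[:,2],np.arange(0,.14,.01)))
rim=w[(w[:,2]>.112)&(w[:,2]<.124)]; print(len(rim),np.median(rim[:,2]))
c=np.median(rim,0)[:2]
for i in range(6):
    r=np.hypot(*(rim[:,:2]-c).T); out=[];
    an=np.arctan2(*(rim[:,:2]-c).T[::-1])
    for a in np.arange(-np.pi,np.pi,.15):
        m=(abs(np.angle(np.exp(1j*(an-a))))<.075)&(r<.045)
        if m.sum()>2: out.append(rim[m][np.argmax(r[m]),:2])
    c,rad=circ(np.array(out))
print(c,rad)
# branch: points above z .075, outside radius 42mm
g=W.reshape(-1,3); g=g[np.isfinite(g[:,0])]; r=np.hypot(*(g[:,:2]-c).T)
b=g[(r>.045)&(r<.085)&(g[:,2]>.078)&(g[:,2]<.115)]
print(len(b),b.mean(0),np.degrees(np.arctan2(*(b[:,:2].mean(0)-c)[::-1])),b.min(0),b.max(0))
# polar rim profile: thread gaps
an=np.degrees(np.arctan2(g[:,1]-c[1],g[:,0]-c[0]))
for a in range(-180,180,12):
    m=(abs((an-a+180)%360-180)<6)&(r>.0225)&(r<.0255); print(a,m.sum(),np.round(np.median(g[m,2]),3) if m.any() else 0,end=' | ')
E
```

```text
(array([2581,  678,  127,  310,  234,  316, 4147,  202, 1163, 1876, 1181,
       3971,   23,    0]), array([0.  , 0.01, 0.02, 0.03, 0.04, 0.05, 0.06, 0.07, 0.08, 0.09, 0.1 ,
       0.11, 0.12, 0.13, 0.14]))
3855 0.11812100631153266
[0.61827577 0.01298004] 0.03521865006645304
1011 [0.62998299 0.06896352 0.10112446] 78.18856093617818 [0.61145219 0.05382915 0.08311027] [0.64448647 0.0888536  0.10847217]
-180 12 0.083 | -168 12 0.082 | -156 0 0 | -144 21 0.117 | -132 26 0.118 | -120 38 0.118 | -108 862 0.315 | -96 835 0.328 | -84 429 0.295 | -72 817 0.273 | -60 467 0.27 | -48 90 0.311 | -36 26 0.215 | -24 0 0 | -12 0 0 | 0 0 0 | 12 1 0.084 | 24 15 0.083 | 36 82 0.105 | 48 34 0.117 | 60 34 0.116 | 72 40 0.117 | 84 31 0.117 | 96 36 0.117 | 108 29 0.117 | 120 32 0.117 | 132 36 0.117 | 144 13 0.116 | 156 2 0.082 | 168 12 0.083 |
```

Emit:
{"api": "step_arm", "payload": {
  "targets": [
    {"x": -1,"y": 0.6},
    {"x": -2,"y": 1.2},
    {"x": -3,"y": 1.8},
    {"x": -4,"y": 2.4},
    {"x": -5,"y": 3.0},
    {"x": -6,"y": 3.6},
    {"x": -6.75,"y": 4.1},
    {"x": -6.75,"y": 4.1}
  ]
}}

```text
invalid input at $.targets[0]: expected keys x, y, z, ax, ay, az, grip
```

Emit:
{"api": "step_arm", "payload": {
  "targets": [
    {"x": -1,"y": 0.6,"z": 0,"ax": 0,"ay": 0,"az": 0,"grip": 85},
    {"x": -2,"y": 1.2,"z": 0,"ax": 0,"ay": 0,"az": 0,"grip": 85},
    {"x": -3,"y": 1.8,"z": 0,"ax": 0,"ay": 0,"az": 0,"grip": 85},
    {"x": -4,"y": 2.4,"z": 0,"ax": 0,"ay": 0,"az": 0,"grip": 85},
    {"x": -5,"y": 3.0,"z": 0,"ax": 0,"ay": 0,"az": 0,"grip": 85},
    {"x": -6,"y": 3.6,"z": 0,"ax": 0,"ay": 0,"az": 0,"grip": 85},
    {"x": -6.75,"y": 4.1,"z": 0,"ax": 0,"ay": 0,"az": 0,"grip": 85},
    {"x": -6.75,"y": 4.1,"z": 0,"ax": 0,"ay": 0,"az": 0,"grip": 85}
  ]
}}

```text
clock: 2.25
eef_pos: [0.5091, 0.2732, 0.2129]
eef_rot: [-2.225, 2.216, 0.001]
ft_force: [0.8, -0.3, 0.3]
opening: 0.0851
finger_force: 0.0
```

```bash
python3 - <<'E'
from h import *
s=bot.get_state(); print(s['clock'],s['eef_pos'],s['eef_rot'],s['joint_positions'])
p=cam('wrist'); W=fcloud(p); dump(p,W,'w1.npz'); save(p,'pics/w1.png')
for q in ['outlet_tee','tee_head','tail_tip','tee_lug']:
    r=bot.recognise(q,p); print(q,[(np.round(a['box']).astype(int).tolist(),round(a['confidence'],2)) for a in r[:2]])
E
```

```text
2.25 [0.50908802 0.27324022 0.21286503] [-2.22518721e+00  2.21622123e+00  7.05966049e-04] [ 8.30683538e-01  1.99029019e-01 -2.07882989e-01 -4.40494460e-04
 -1.16282973e+00 -8.26471544e-01]
outlet_tee [([262, 220, 381, 322], 0.94)]
tee_head [([259, 221, 384, 322], 0.64)]
tail_tip [([259, 224, 378, 322], 0.62)]
tee_lug [([261, 219, 384, 323], 0.64)]
```

View pics/w1.png

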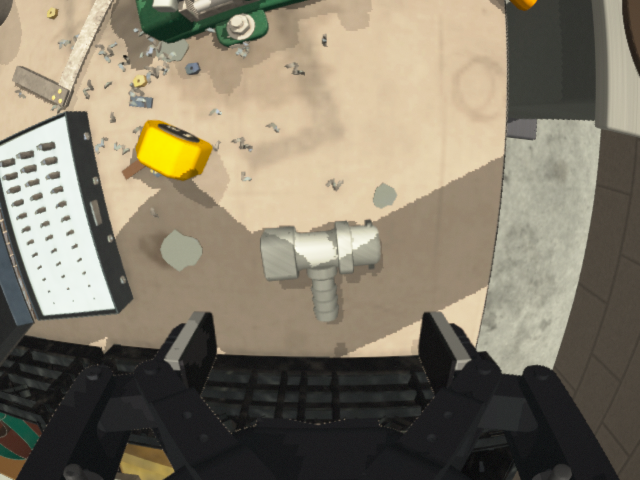

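The wrist picture shows the tee with its head on the left (279,253), i.e. world +x. The spigot with its lugs is on the right (370,245), and the tail points down to (326,318), i.e. world +y.

```bash
cat > tee.py <<'E'
from h import *
d=np.load('w1.npz'); W=d['W']
w=W[205:335,250:395].reshape(-1,3); w=w[np.isfinite(w[:,0])]; t=w[(w[:,2]>.008)&(w[:,2]<.07)]
print(len(t),t.min(0).round(4),t.max(0).round(4))
# top of collar/head: plane z~46mm, barrel top 41, tail top 36.5
for z0 in np.arange(.02,.052,.004):
    m=t[(t[:,2]>z0)&(t[:,2]<z0+.004)]; print(round(z0,3),len(m),m.mean(0).round(4),m.min(0).round(4),m.max(0).round(4))
from scipy.optimize import least_squares
# head top flat footprint
top=t[t[:,2]>.0425]; 
h=top[top[:,0]>.52]; c=top[top[:,0]<.52]
for n,m in (('head',h),('collar',c)):
    if len(m)>5: print(n,len(m),cv2.minAreaRect((m[:,:2]*1000).astype(np.float32)),np.median(m[:,2]))
E
python3 tee.py
```

```text
6558 [0.446  0.2806 0.0083] [0.5615 0.3868 0.0495]
0.02 105 [0.5051 0.303  0.0223] [0.4534 0.2809 0.02  ] [0.5601 0.3782 0.0239]
0.024 256 [0.5005 0.3073 0.0262] [0.4498 0.2807 0.024 ] [0.5614 0.3853 0.028 ]
0.028 560 [0.4957 0.3247 0.0302] [0.4494 0.2806 0.028 ] [0.56   0.3865 0.032 ]
0.032 1095 [0.4984 0.3353 0.0341] [0.4474 0.2844 0.032 ] [0.5611 0.3868 0.036 ]
0.036 1252 [0.4991 0.3149 0.0381] [0.446  0.2853 0.036 ] [0.5615 0.3832 0.04  ]
0.04 1461 [0.4958 0.3077 0.0418] [0.4468 0.2858 0.04  ] [0.5614 0.3379 0.044 ]
0.044 1673 [0.5234 0.3119 0.0461] [0.4526 0.2896 0.044 ] [0.5609 0.3338 0.048 ]
0.048 18 [0.525  0.3148 0.0483] [0.4769 0.297  0.048 ] [0.5508 0.3272 0.0495]
head 1282 ((541.7692260742188, 314.53948974609375), (36.47338104248047, 40.56915283203125), 4.816679000854492) 0.046138161511127124
collar 811 ((480.07977294921875, 306.89215087890625), (40.46382522583008, 54.646240234375), 59.734519958496094) 0.045536881622384624
```

```bash
cat > fit.py <<'E'
from h import *
from scipy.optimize import least_squares
def sdf(P): # tee frame, metres
    x,y,z=P.T*1000
    def cyl(r,a,h): # capped: r radial, a axial-signed distance
        q=np.stack([r,h],-1); return np.minimum(q.max(-1),0)+np.linalg.norm(np.maximum(q,0),axis=-1)
    def ax(rad,z0,z1): return cyl(np.hypot(x,y)-rad,0,np.abs(z-(z0+z1)/2)-(z1-z0)/2)
    def sq(z0,z1): return cyl(np.maximum(np.maximum(abs(x),abs(y))-23,(abs(x)+abs(y)-38)/np.sqrt(2)),0,abs(z-(z0+z1)/2)-(z1-z0)/2)
    def tail(rad,x0,x1): return cyl(np.hypot(y,z-58)-rad,0,abs(x-(x0+x1)/2)-(x1-x0)/2)
    return np.min([ax(20,0,27),sq(27,41),ax(18,41,81),sq(81,113),tail(13.5,0,76),tail(15.5,0,26)],0)
def tolocal(P,org,Rm): return (P-org)@Rm
E
python3 - <<'E'
from fit import *
d=np.load('w1.npz'); W=d['W']
w=W[205:335,250:395].reshape(-1,3); w=w[np.isfinite(w[:,0])]; t=w[(w[:,2]>.012)&(w[:,2]<.055)]
def pose(v):
    y=v[3]; return np.array(v[:3]),np.array([[-np.sin(y),0,np.cos(y)],[np.cos(y),0,np.sin(y)],[0,1,0]])
f=lambda v: sdf(tolocal(t,*pose(v)))
s=least_squares(f,[.447,.307,.023,.07],loss='soft_l1',f_scale=1.,x_scale=[.01,.01,.01,.1],diff_step=1e-4)
print(s.x,np.degrees(s.x[3]),np.median(abs(f(s.x))))
o,Rm=pose(s.x); print('head',o+Rm[:,2]*.097,'tail',o+Rm@[.076,0,.058])
# scene & side check
for n in ['scene0','side0']:
    q=np.load(n+'.npz')['W'].reshape(-1,3); q=q[np.isfinite(q[:,0])]; q=q[(np.linalg.norm(q-(o+Rm[:,2]*.06),axis=1)<.1)&(q[:,2]>.012)]
    t=q; s2=least_squares(f,s.x,loss='soft_l1',x_scale=[.01,.01,.01,.1],diff_step=1e-4); print(n,len(q),s2.x,np.median(abs(f(s2.x))))
# orientation options with assumed wrist
yaw=s.x[3]
def euler(Rt,q1,dl):
    B=R.from_euler('ZY',[q1,dl]).as_matrix(); M=B.T@Rt; return M
# tool frame at pick: lean phi
st=bot.get_state(); R0=R.from_rotvec(st['eef_rot']).as_matrix(); print(R0.round(3))
q=np.array(st['joint_positions'])
def fk(q,s4,s6):  # approach along local x
    return R.from_euler('ZYXYX',[q[0],q[1]-q[2],s4*q[3],-q[4],s6*q[5]]).as_matrix()
E0=fk(q,1,1).T@R0; print(E0.round(2)); print((fk(q,1,-1).T@R0).round(2))
q0=[0.288,0.359,0.012,0,-1.224,-0.288]; print((fk(q0,1,1).T@R.from_rotvec([2.2214,-2.2214,0]).as_matrix()).round(2),(fk(q0,1,-1).T@R.from_rotvec([2.2214,-2.2214,0]).as_matrix()).round(2))
E
```

```text
[0.44737425 0.30483949 0.02310337 0.1064479 ] 6.099015373976992 0.5136631547653447
head [0.54382521 0.31514545 0.02310337] tail [0.49697119 0.38657164 0.02310337]
scene0 767 [0.45025361 0.30439232 0.02275628 0.11014804] 1.2177815018752707
side0 633 [0.45049763 0.30193535 0.02219519 0.11294725] 1.0594581846157105
[[-0.001 -1.    -0.   ]
 [-1.     0.001 -0.   ]
 [ 0.     0.    -1.   ]]Traceback (most recent call last):
  File "<stdin>", line 23, in <module>
  File "<stdin>", line 22, in fk
  File "scipy/spatial/transform/_rotation.pyx", line 1413, in scipy.spatial.transform._rotation.Rotation.from_euler
ValueError: Expected axis specification to be a non-empty string of upto 3 characters, got ZYXYX
```

```bash
cat > kin.py <<'E'
from h import *
def fk(q,s4=1,s6=1):
    return (R.from_euler('ZY',[q[0],q[1]-q[2]])*R.from_euler('XYX',[s4*q[3],-q[4],s6*q[5]])).as_matrix()
q0=[0.288,0.359,0.012,0,-1.224,-0.288]; R00=R.from_rotvec([2.2214,-2.2214,0]).as_matrix()
def tool_down(yaw): # tool x along world yaw, pointing down
    c,s=np.cos(yaw),np.sin(yaw); return np.array([[c,s,0],[s,-c,0],[0,0,-1]])
E
python3 - <<'E'
from kin import *
st=bot.get_state(); R0=R.from_rotvec(st['eef_rot']).as_matrix();q=st['joint_positions']
for s6 in (1,-1):
    print(s6,(fk(q0,1,s6).T@R00).round(2).tolist(),(fk(q,1,s6).T@R0).round(2).tolist())
s6=min((1,-1),key=lambda s:np.abs(fk(q0,1,s).T@R00-fk(q,1,s).T@R0).sum()); E=fk(q0,1,s6).T@R00
b=.108
def solve(Rt,q1,dl):
    M=R.from_euler('ZY',[q1,dl]).as_matrix().T@Rt@E.T; e=R.from_matrix(M).as_euler('XYX'); 
    a=np.array([e[0],-e[1],s6*e[2]]); 
    return a if a[1]<=0 else np.array([e[0]+np.pi,e[1],s6*(e[2]+np.pi)])
for q1 in (.83,):
  for dl in (.5,.8):
    for ph in (40,50):
      for nm,yw in (('x back',b+np.pi),('x out',b)):
        T=tool_down(yw); # tilt so tool z leans toward -u
        ax=np.array([-np.sin(b),np.cos(b),0]); T=R.from_rotvec(ax*np.radians(ph)).as_matrix()@T
        a=solve(T,q1,dl); a=(a+np.pi)%(2*np.pi)-np.pi; print(dl,ph,nm,T[:,2].round(2),a.round(2))
E
```

```text
1 [[0.0, 0.0, 1.0], [-0.84, 0.54, -0.0], [-0.54, -0.84, 0.0]] [[-0.0, 0.0, 1.0], [0.08, 1.0, -0.0], [-1.0, 0.08, -0.0]]
-1 [[0.0, 0.0, 1.0], [-1.0, 0.0, 0.0], [-0.0, -1.0, 0.0]] [[-0.0, 0.0, 1.0], [-1.0, -0.0, -0.0], [0.0, -1.0, 0.0]]
0.5 40 x back [-0.64 -0.07 -0.77] [ 0.44 -1.63 -2.19]
0.5 40 x out [-0.64 -0.07 -0.77] [ 0.44 -1.63  0.95]
0.5 50 x back [-0.76 -0.08 -0.64] [ 0.54 -1.77 -2.2 ]
0.5 50 x out [-0.76 -0.08 -0.64] [ 0.54 -1.77  0.94]
0.8 40 x back [-0.64 -0.07 -0.77] [ 0.45 -1.36 -2.06]
0.8 40 x out [-0.64 -0.07 -0.77] [ 0.45 -1.36  1.08]
0.8 50 x back [-0.76 -0.08 -0.64] [ 0.53 -1.51 -2.05]
0.8 50 x out [-0.76 -0.08 -0.64] [ 0.53 -1.51  1.09]
```

```bash
cat >> kin.py <<'E'
import json
def plan(P,Rt,grip,frac=1.,n=None,quiet=False):
    s=bot.get_state(); p=np.array(s['eef_pos']); R0=R.from_rotvec(s['eef_rot']).as_matrix()
    d=R0.T@(np.array(P)-p)/.04*frac; a=np.degrees(R.from_matrix(R0.T@Rt).as_rotvec())/8*frac
    need=max(np.linalg.norm(d)*40/48,np.linalg.norm(a)*8/8.4); print('rows needed',round(need,2),'joints',np.round(s['joint_positions'],2))
    n=n or int(np.ceil(need)); rows=[]
    for i in range(1,n+1):
        v=np.r_[d,a]*i/n; rows.append({**{k:round(float(x),2) for k,x in zip(['x','y','z','ax','ay','az'],v)},'grip':grip})
    print(json.dumps(rows))
def lean(b,ph): # tool x toward yaw b+pi, tool z leaning ph deg back (towards -u) 
    return R.from_rotvec(np.array([-np.sin(b),np.cos(b),0])*np.radians(ph)).as_matrix()@tool_down(b+np.pi)
E
python3 - <<'E'
from kin import *
T=lean(.108,45); g=np.array([.545,.3147,.028]); print(T.round(2))
plan(g+T[:,2]*(.005-.15),T,85,.5)
E
```

```text
[[-0.7  -0.11 -0.7 ]
 [-0.08  0.99 -0.08]
 [ 0.71 -0.   -0.71]]
rows needed 5.54 joints [ 0.82  0.2  -0.21  0.   -1.16 -0.82]
[{"x": -0.12, "y": -0.28, "z": 0.17, "ax": -0.34, "ay": 0.38, "az": 0.82, "grip": 85}, {"x": -0.24, "y": -0.56, "z": 0.34, "ax": -0.68, "ay": 0.76, "az": 1.65, "grip": 85}, {"x": -0.35, "y": -0.85, "z": 0.51, "ax": -1.02, "ay": 1.14, "az": 2.47, "grip": 85}, {"x": -0.47, "y": -1.13, "z": 0.68, "ax": -1.37, "ay": 1.52, "az": 3.3, "grip": 85}, {"x": -0.59, "y": -1.41, "z": 0.85, "ax": -1.71, "ay": 1.9, "az": 4.12, "grip": 85}, {"x": -0.71, "y": -1.69, "z": 1.02, "ax": -2.05, "ay": 2.28, "az": 4.94, "grip": 85}]
```

Emit:
{"api": "step_arm", "payload": {
  "targets": [
    {"x": -0.12,"y": -0.28,"z": 0.17,"ax": -0.34,"ay": 0.38,"az": 0.82,"grip": 85},
    {"x": -0.24,"y": -0.56,"z": 0.34,"ax": -0.68,"ay": 0.76,"az": 1.65,"grip": 85},
    {"x": -0.35,"y": -0.85,"z": 0.51,"ax": -1.02,"ay": 1.14,"az": 2.47,"grip": 85},
    {"x": -0.47,"y": -1.13,"z": 0.68,"ax": -1.37,"ay": 1.52,"az": 3.3,"grip": 85},
    {"x": -0.59,"y": -1.41,"z": 0.85,"ax": -1.71,"ay": 1.9,"az": 4.12,"grip": 85},
    {"x": -0.71,"y": -1.69,"z": 1.02,"ax": -2.05,"ay": 2.28,"az": 4.94,"grip": 85},
    {"x": -0.71,"y": -1.69,"z": 1.02,"ax": -2.05,"ay": 2.28,"az": 4.94,"grip": 85}
  ]
}}

```text
clock: 3.2
eef_pos: [0.58, 0.2965, 0.1657]
eef_rot: [1.135, -2.464, 0.032]
ft_force: [0.5, 0.0, -0.9]
opening: 0.0852
finger_force: 0.0
```

```bash
python3 - <<'E'
from kin import *
T=lean(.108,45); g=np.array([.545,.3147,.028])
plan(g+T[:,2]*(.005-.15),T,85)
E
```

```text
rows needed 5.47 joints [ 0.71  0.63  0.32 -0.09 -1.67 -1.41]
[{"x": -0.3, "y": -0.15, "z": 0.01, "ax": -0.34, "ay": 0.37, "az": 0.82, "grip": 85}, {"x": -0.61, "y": -0.29, "z": 0.01, "ax": -0.68, "ay": 0.74, "az": 1.63, "grip": 85}, {"x": -0.91, "y": -0.44, "z": 0.02, "ax": -1.01, "ay": 1.11, "az": 2.45, "grip": 85}, {"x": -1.22, "y": -0.58, "z": 0.03, "ax": -1.35, "ay": 1.48, "az": 3.26, "grip": 85}, {"x": -1.52, "y": -0.73, "z": 0.03, "ax": -1.69, "ay": 1.85, "az": 4.08, "grip": 85}, {"x": -1.83, "y": -0.87, "z": 0.04, "ax": -2.03, "ay": 2.22, "az": 4.9, "grip": 85}]
```

Emit:
{"api": "step_arm", "payload": {
  "targets": [
    {"x": -0.3,"y": -0.15,"z": 0.01,"ax": -0.34,"ay": 0.37,"az": 0.82,"grip": 85},
    {"x": -0.61,"y": -0.29,"z": 0.01,"ax": -0.68,"ay": 0.74,"az": 1.63,"grip": 85},
    {"x": -0.91,"y": -0.44,"z": 0.02,"ax": -1.01,"ay": 1.11,"az": 2.45,"grip": 85},
    {"x": -1.22,"y": -0.58,"z": 0.03,"ax": -1.35,"ay": 1.48,"az": 3.26,"grip": 85},
    {"x": -1.52,"y": -0.73,"z": 0.03,"ax": -1.69,"ay": 1.85,"az": 4.08,"grip": 85},
    {"x": -1.83,"y": -0.87,"z": 0.04,"ax": -2.03,"ay": 2.22,"az": 4.9,"grip": 85},
    {"x": -1.83,"y": -0.87,"z": 0.04,"ax": -2.03,"ay": 2.22,"az": 4.9,"grip": 85}
  ]
}}

```text
clock: 3.9
eef_pos: [0.6471, 0.325, 0.132]
eef_rot: [0.126, -2.354, 0.049]
ft_force: [0.3, -0.9, -2.6]
opening: 0.0849
finger_force: 0.0
```

```bash
python3 - <<'E'
from kin import *
from fit import *
T=lean(.108,45); g=np.array([.545,.3147,.028])
plan(g+T[:,2]*(.005-.06),T,85)
p=cam('wrist'); W=fcloud(p); save(p,'pics/w2.png')
q=W.reshape(-1,3); q=q[np.isfinite(q[:,0])]
t=q[(np.linalg.norm(q-[.507,.31,.02],axis=1)<.085)&(q[:,2]>.012)&(q[:,2]<.055)]
def pose(v):
    y=v[3]; return np.array(v[:3]),np.array([[-np.sin(y),0,np.cos(y)],[np.cos(y),0,np.sin(y)],[0,1,0]])
f=lambda v: sdf(tolocal(t,*pose(v)))
s=least_squares(f,[.447,.305,.023,.107],loss='soft_l1',f_scale=1.,x_scale=[.01,.01,.01,.1],diff_step=1e-4)
o,Rm=pose(s.x); print(len(t),s.x,np.median(abs(f(s.x))),'head',o+Rm[:,2]*.097)
E
```

```text
rows needed 1.9 joints [ 0.55  1.02  0.96 -0.38 -2.2  -2.13]
[{"x": -0.01, "y": 0.01, "z": 1.14, "ax": 0.01, "ay": 0.0, "az": 0.0, "grip": 85}, {"x": -0.02, "y": 0.01, "z": 2.28, "ax": 0.02, "ay": 0.0, "az": 0.0, "grip": 85}]
7278 [0.44754772 0.30394604 0.02319364 0.11894977] 0.5077294454212593 head [0.5438623  0.31545698 0.02319364]
```

Emit:
{"api": "step_arm", "payload": {
  "targets": [
    {"x": 0,"y": 0.01,"z": 1.1,"ax": 0,"ay": 0,"az": 0,"grip": 85},
    {"x": 0,"y": 0.01,"z": 2.2,"ax": 0,"ay": 0,"az": 0,"grip": 85},
    {"x": 0,"y": 0.01,"z": 2.8,"ax": 0,"ay": 0,"az": 0,"grip": 85},
    {"x": 0,"y": 0.01,"z": 2.8,"ax": 0,"ay": 0,"az": 0,"grip": 85}
  ]
}}

```text
clock: 4.35
eef_pos: [0.5643, 0.3198, 0.0572]
eef_rot: [0.142, -2.359, 0.05]
ft_force: [0.7, -0.2, 1.0]
opening: 0.0849
finger_force: 0.0
```

```bash
python3 - <<'E'
from kin import *
T=lean(.115,45); g=np.array([.5443,.3152,.028])
plan(g+T[:,2]*.005,T,85)
E
```

```text
rows needed 0.85 joints [ 0.6   0.92  0.56 -0.35 -1.91 -2.04]
[{"x": -0.15, "y": -0.06, "z": 1.0, "ax": 0.02, "ay": 0.04, "az": 0.04, "grip": 85}]
```

Emit:
{"api": "step_arm", "payload": {
  "targets": [
    {"x": -0.07,"y": -0.05,"z": 0.5,"ax": 0,"ay": 0,"az": 0,"grip": 85},
    {"x": -0.15,"y": -0.05,"z": 1.0,"ax": 0,"ay": 0,"az": 0,"grip": 85},
    {"x": -0.15,"y": -0.05,"z": 1.0,"ax": 0,"ay": 0,"az": 0,"grip": 60},
    {"x": -0.15,"y": -0.05,"z": 1.0,"ax": 0,"ay": 0,"az": 0,"grip": 40},
    {"x": -0.15,"y": -0.05,"z": 1.0,"ax": 0,"ay": 0,"az": 0,"grip": 30},
    {"x": -0.15,"y": -0.05,"z": 1.0,"ax": 0,"ay": 0,"az": 0,"grip": 30},
    {"x": -0.15,"y": -0.05,"z": 1.0,"ax": 0,"ay": 0,"az": 0,"grip": 30}
  ],
  "force": 70
}}

```text
clock: 5.05
eef_pos: [0.5456, 0.315, 0.0262]
eef_rot: [0.139, -2.363, 0.05]
ft_force: [4.2, -1.6, 6.4]
opening: 0.0303
finger_force: 5.1
```

```bash
python3 - <<'E'
from kin import *
s=bot.get_state(); print(s['ft_force'],s['opening'],s['finger_force'],s['eef_pos'],s['eef_rot'])
p=cam('wrist'); save(p,'pics/w3.png')
E
```

```text
[ 4.15256957 -1.57847289  6.37536757] 0.030337871993622194 5.060343146324158 [0.54564331 0.31500163 0.02619382] [ 0.1385155  -2.3634596   0.04975208]
```

View pics/w3.png

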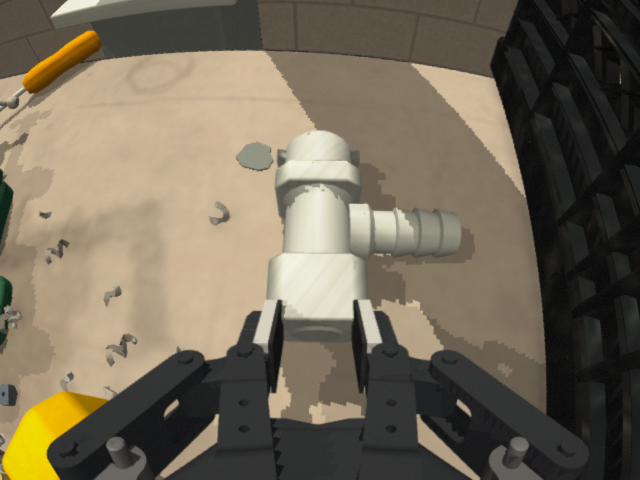

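The picture shows the tee with its head at (318,290). The pads at (268,340) and (370,340) have closed to 30 mm behind the head's end, so it is not held.

```bash
cat >> fit.py <<'E'
def lying(v):
    y=v[3]; return np.array(v[:3]),np.array([[-np.sin(y),0,np.cos(y)],[np.cos(y),0,np.sin(y)],[0,1,0]])
def fitlying(W,v0,full=False):
    q=W.reshape(-1,3); q=q[np.isfinite(q[:,0])]; o,Rm=lying(v0)
    l=(q-o)@Rm; 
    t=q[(q[:,2]>.012)&(q[:,2]<.055)&(abs(l[:,0])<.1)&(l[:,2]>-.02)&(l[:,2]<(.085))]
    f=lambda v: sdf(tolocal(t,*lying(v)))
    s=least_squares(f,v0,loss='soft_l1',f_scale=1.,x_scale=[.01,.01,.01,.1],diff_step=1e-4)
    o,Rm=lying(s.x); print(len(t),s.x.round(4),'res',np.median(abs(f(s.x))).round(2),'head',(o+Rm[:,2]*.097).round(4)); return s.x
E
python3 - <<'E'
from kin import *
from fit import *
p=cam('wrist'); W=fcloud(p); fitlying(W,[.447,.304,.023,.115]); fitlying(W,[.43,.304,.023,.115])
q=W[295:345,265:375].reshape(-1,3); 
for (u,v) in [(275,310),(275,340),(362,310),(362,340),(318,310),(318,325),(318,290)]: print(u,v,W[v,u].round(4), ((W[v,u]-bot.get_state()['eef_pos'])@R.from_rotvec(bot.get_state()['eef_rot']).as_matrix()).round(4))
E
```

```text
14303 [0.4472 0.3042 0.023  0.1194] res 0.52 head [0.5435 0.3158 0.023 ]
10854 [0.4474 0.3044 0.0229 0.1184] res 0.53 head [0.5437 0.3158 0.0229]
275 310 [0.561  0.3008 0.0581] [ 0.0126 -0.0157 -0.0324]
275 340 [0.5743 0.3035 0.0648] [ 0.0077 -0.0145 -0.0466]
362 310 [0.5572 0.3344 0.0584] [ 0.0127  0.0181 -0.0326]
362 340 [0.5728 0.3337 0.0742] [ 0.0127  0.0157 -0.0546]
318 310 [0.5555 0.3171 0.0464] [ 0.007   0.0011 -0.0214]
318 325 [0.5594 0.3176 0.0365] [-0.0028  0.0011 -0.0171]
318 290 [0.5466 0.3161 0.0464] [ 0.0134  0.0011 -0.0152]
```

```bash
python3 - <<'E'
from kin import *
p=cam('wrist'); W=fcloud(p); s=bot.get_state(); T=R.from_rotvec(s['eef_rot']).as_matrix()
L=(W-s['eef_pos'])@T
for v in range(292,345,6): print(v,[(u,(L[v,u]*1000).round(0).tolist()) for u in (258,266,272,278,284)])
d=np.load('w1.npz'); L=(d['W']-[.50909,.27324,.21287])@R.from_rotvec([-2.22518721e+00,2.21622123e+00,7.05966049e-04]).as_matrix()
for v in range(312,372,8): print(v,[(u,(L[v,u]*1000).round(0).tolist()) for u in (200,206,212,430,424)])
E
```

```text
292 [(258, [-8.0, -33.0, 28.0]), (266, [-7.0, -28.0, 27.0]), (272, [10.0, -19.0, -11.0]), (278, [12.0, -16.0, -15.0]), (284, [13.0, -14.0, -16.0])]
298 [(258, [-10.0, -32.0, 26.0]), (266, [7.0, -22.0, -10.0]), (272, [9.0, -19.0, -14.0]), (278, [10.0, -16.0, -16.0]), (284, [11.0, -13.0, -19.0])]
304 [(258, [-12.0, -32.0, 22.0]), (266, [13.0, -20.0, -27.0]), (272, [12.0, -18.0, -25.0]), (278, [13.0, -15.0, -27.0]), (284, [9.0, -13.0, -20.0])]
310 [(258, [-15.0, -32.0, 21.0]), (266, [13.0, -19.0, -33.0]), (272, [13.0, -17.0, -33.0]), (278, [nan, nan, nan]), (284, [7.0, -13.0, -22.0])]
316 [(258, [9.0, -23.0, -30.0]), (266, [13.0, -18.0, -38.0]), (272, [13.0, -16.0, -37.0]), (278, [11.0, -14.0, -35.0]), (284, [5.0, -13.0, -24.0])]
322 [(258, [9.0, -22.0, -35.0]), (266, [12.0, -18.0, -42.0]), (272, [13.0, -16.0, -42.0]), (278, [8.0, -14.0, -34.0]), (284, [1.0, -13.0, -21.0])]
328 [(258, [13.0, -20.0, -46.0]), (266, [12.0, -18.0, -46.0]), (272, [12.0, -15.0, -46.0]), (278, [8.0, -14.0, -38.0]), (284, [-6.0, -14.0, -15.0])]
334 [(258, [12.0, -20.0, -50.0]), (266, [12.0, -17.0, -50.0]), (272
[... 703 characters left out ...]
206, [4.0, -41.0, -44.0]), (212, [-0.0, -41.0, -37.0]), (430, [5.0, 44.0, -46.0]), (424, [1.0, 44.0, -38.0])]
344 [(200, [5.0, -41.0, -51.0]), (206, [1.0, -41.0, -45.0]), (212, [-3.0, -40.0, -39.0]), (430, [2.0, 45.0, -46.0]), (424, [-2.0, 44.0, -40.0])]
352 [(200, [3.0, -41.0, -53.0]), (206, [-1.0, -41.0, -47.0]), (212, [-6.0, -41.0, -40.0]), (430, [0.0, 44.0, -50.0]), (424, [-5.0, 44.0, -42.0])]
360 [(200, [-0.0, -41.0, -54.0]), (206, [-5.0, -41.0, -47.0]), (212, [-9.0, -41.0, -41.0]), (430, [-3.0, 44.0, -49.0]), (424, [-8.0, 45.0, -42.0])]
368 [(200, [-3.0, -41.0, -55.0]), (206, [-7.0, -41.0, -50.0]), (212, [-178.0, -119.0, 177.0]), (430, [-6.0, 44.0, -52.0]), (424, [-10.0, 44.0, -45.0])]
```

Emit:
{"api": "step_arm", "payload": {
  "targets": [
    {"x": 0,"y": 0,"z": -0.2,"ax": 0,"ay": 0,"az": 0,"grip": 85},
    {"x": 0,"y": 0,"z": -0.2,"ax": 0,"ay": 0,"az": 0,"grip": 85},
    {"x": 0,"y": 0,"z": -0.2,"ax": 0,"ay": 0,"az": 0,"grip": 85},
    {"x": 0,"y": 0,"z": -0.2,"ax": 0,"ay": 0,"az": 0,"grip": 85}
  ]
}}

```text
clock: 5.6
eef_pos: [0.5494, 0.3164, 0.03]
eef_rot: [0.138, -2.36, 0.049]
ft_force: [-0.3, 0.6, -0.4]
opening: 0.0846
finger_force: 0.0
```

```bash
python3 - <<'E'
from kin import *
from fit import *
s=bot.get_state(); print(s['eef_pos'],s['opening'],s['ft_force'])
W=fcloud(cam('wrist')); v=fitlying(W,[.4473,.3043,.023,.118])
T=lean(v[3],45); g=np.array([.5436,.3157,.028])
plan(g+T[:,2]*.044,T,85)
L=(W-s['eef_pos'])@R.from_rotvec(s['eef_rot']).as_matrix(); m=(abs(L[...,0])<.014)&(abs(abs(L[...,1])-.043)<.006)&(L[...,2]>-.06)&(L[...,2]<.02); print('tip z',np.percentile(L[m][:,2],[50,95,99]))
E
```

```text
[0.54940393 0.31635957 0.03004777] 0.08455008190729417 [-0.26055401  0.64565412 -0.42161005]
13587 [0.4473 0.3042 0.023  0.1183] res 0.49 head [0.5436 0.3156 0.023 ]
rows needed 1.03 joints [ 0.6   0.92  0.5  -0.35 -1.84 -2.03]
[{"x": 0.04, "y": -0.0, "z": 0.62, "ax": 0.02, "ay": 0.03, "az": 0.0, "grip": 85}, {"x": 0.07, "y": -0.01, "z": 1.24, "ax": 0.04, "ay": 0.05, "az": 0.01, "grip": 85}]
tip z [-0.04778025 -0.03369247 -0.0314405 ]
```

Emit:
{"api": "step_arm", "payload": {
  "targets": [
    {"x": 0.03,"y": 0,"z": 0.5,"ax": 0,"ay": 0,"az": 0,"grip": 85},
    {"x": 0.07,"y": 0,"z": 1.0,"ax": 0,"ay": 0,"az": 0,"grip": 85},
    {"x": 0.07,"y": 0,"z": 1.25,"ax": 0,"ay": 0,"az": 0,"grip": 85},
    {"x": 0.07,"y": 0,"z": 1.25,"ax": 0,"ay": 0,"az": 0,"grip": 85}
  ]
}}

```text
clock: 6.05
eef_pos: [0.5115, 0.312, -0.004]
eef_rot: [0.138, -2.359, 0.051]
ft_force: [0.4, 0.7, 0.5]
opening: 0.0849
finger_force: 0.0
```

```bash
python3 - <<'E'
from kin import *
s=bot.get_state(); print(s['eef_pos'],s['opening'],s['ft_force'])
T=lean(.118,45); g=np.array([.5436,.3157,.028])
plan(g+T[:,2]*.044,T,85)
p=cam('wrist'); save(p,'pics/w4.png')
E
```

```text
[ 0.51149658  0.31199187 -0.0040055 ] 0.08490538568306677 [0.43799003 0.70174544 0.47655766]
rows needed 0.05 joints [ 0.62  0.91  0.37 -0.36 -1.73 -2.01]
[{"x": -0.01, "y": -0.0, "z": -0.04, "ax": 0.04, "ay": 0.04, "az": 0.01, "grip": 85}]
```

View pics/w4.png

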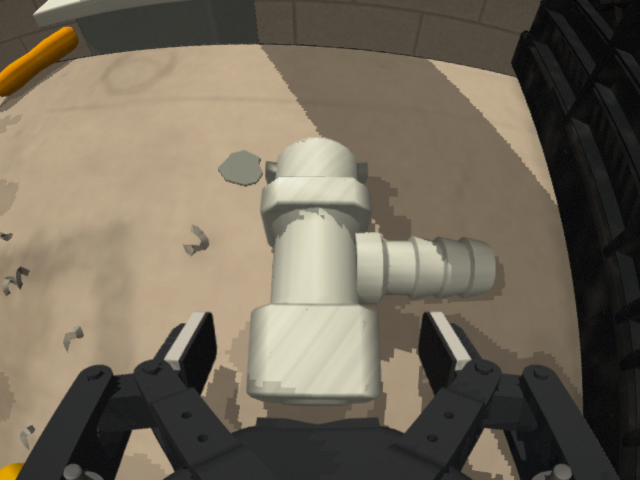

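The picture shows the pads at (200,340) and (440,340) now straddling the head at (315,350), with no contact force. The true fingertips sit about 35 mm behind where the text puts them. Closing.

Emit:
{"api": "step_arm", "payload": {
  "targets": [
    {"x": 0,"y": 0,"z": 0,"ax": 0,"ay": 0,"az": 0,"grip": 60},
    {"x": 0,"y": 0,"z": 0,"ax": 0,"ay": 0,"az": 0,"grip": 40},
    {"x": 0,"y": 0,"z": 0,"ax": 0,"ay": 0,"az": 0,"grip": 30},
    {"x": 0,"y": 0,"z": 0,"ax": 0,"ay": 0,"az": 0,"grip": 30},
    {"x": 0,"y": 0,"z": 0,"ax": 0,"ay": 0,"az": 0,"grip": 30},
    {"x": 0,"y": 0,"z": 0,"ax": 0,"ay": 0,"az": 0,"grip": 30}
  ],
  "force": 80
}}

```text
clock: 6.7
eef_pos: [0.5138, 0.3123, -0.0027]
eef_rot: [0.138, -2.363, 0.049]
ft_force: [4.7, 1.2, 5.3]
opening: 0.045
finger_force: 82.3
```

Emit:
{"api": "step_arm", "payload": {
  "targets": [
    {"x": 0.35,"y": 0,"z": -0.35,"ax": 0,"ay": 0,"az": 0,"grip": 30},
    {"x": 0.9,"y": 0,"z": -0.9,"ax": 0,"ay": 0,"az": 0,"grip": 30},
    {"x": 1.5,"y": 0,"z": -1.5,"ax": 0,"ay": 0,"az": 0,"grip": 30},
    {"x": 2.1,"y": 0,"z": -2.1,"ax": 0,"ay": 0,"az": 0,"grip": 30},
    {"x": 2.1,"y": 0,"z": -2.1,"ax": 0,"ay": 0,"az": 0,"grip": 30}
  ],
  "force": 80
}}

```text
clock: 7.2
eef_pos: [0.5138, 0.3123, 0.1211]
eef_rot: [0.141, -2.369, 0.045]
ft_force: [0.4, -0.1, -2.5]
opening: 0.0453
finger_force: 82.0
```

```bash
python3 - <<'E'
from kin import *
from fit import *
s=bot.get_state(); print(s['opening'],s['ft_force'],s['finger_force'])
T0=R.from_rotvec(s['eef_rot']).as_matrix(); p=np.array(s['eef_pos'])
W=fcloud(cam('wrist')); L=(W-p)@T0
# tee pose in the tool frame, by 6-dof fit, start from expected
Rl=lying([0,0,0,.118])[1]; Tg=lean(.118,45); A0=Tg.T@Rl
o0=Tg.T@(np.array([.4473,.3042,.023])-np.array([.5126,.3122,-.0035]))
l=L.reshape(-1,3); l=l[np.isfinite(l[:,0])]; loc=(l-o0)@A0
t=l[(abs(loc[:,0])<.09)&(abs(loc[:,1])<.032)&(loc[:,2]>-.01)&(loc[:,2]<.079)]
f=lambda v: sdf(tolocal(t,o0+v[:3]*.01,R.from_rotvec(v[3:]*.1).as_matrix()@A0))
q=least_squares(f,np.zeros(6),loss='soft_l1',diff_step=1e-4)
o=o0+q.x[:3]*.01; A=R.from_rotvec(q.x[3:]*.1).as_matrix()@A0
print(len(t),q.x.round(3),np.median(abs(f(q.x)))); np.savez('grasp1.npz',o=o,A=A)
print('tee axis in world',(T0@A)[:,2].round(3),(T0@A)[:,0].round(3),'spigot',(p+T0@o).round(4), 'head in tool',o+A[:,2]*.097)
E
```

```text
0.04526703646956154 [ 0.39812254 -0.07383409 -2.50802527] 82.03619599342346
22487 [0.073 0.06  0.085 0.206 0.096 0.126] 0.4591639528452873
tee axis in world [0.993 0.121 0.007] [-0.12   0.993 -0.015] spigot [0.4469 0.3047 0.1465] head in tool [-0.00325562  0.00088469 -0.03929315]
```

```bash
cat >> kin.py <<'E'
def stand(P,b,g='grasp1.npz'): # tee upright at P, tail yaw b+90
    d=np.load(g); c,s=np.cos(b),np.sin(b); Rt=np.array([[-s,-c,0],[c,-s,0],[0,0,1.]])
    T=Rt@d['A'].T; return np.array(P)-T@d['o'],T
E
python3 - <<'E'
from kin import *
P,T=stand([.56,.30,.07],.80); print(P,T.round(2).tolist()); plan(P,T,30,.5,n=7)
E
```

```text
[0.57804277 0.31841594 0.13715633] [[-0.48, -0.73, 0.48], [-0.51, 0.68, 0.53], [-0.71, 0.01, -0.7]]
rows needed 5.74 joints [ 0.62  0.79  0.43 -0.37 -1.9  -2.07]
[{"x": -0.06, "y": -0.0, "z": -0.11, "ax": -0.0, "ay": -0.76, "az": -0.4, "grip": 30}, {"x": -0.12, "y": -0.0, "z": -0.21, "ax": -0.01, "ay": -1.53, "az": -0.8, "grip": 30}, {"x": -0.18, "y": -0.01, "z": -0.32, "ax": -0.01, "ay": -2.29, "az": -1.2, "grip": 30}, {"x": -0.24, "y": -0.01, "z": -0.42, "ax": -0.01, "ay": -3.05, "az": -1.6, "grip": 30}, {"x": -0.3, "y": -0.01, "z": -0.53, "ax": -0.02, "ay": -3.81, "az": -2.0, "grip": 30}, {"x": -0.36, "y": -0.01, "z": -0.63, "ax": -0.02, "ay": -4.58, "az": -2.4, "grip": 30}, {"x": -0.42, "y": -0.01, "z": -0.74, "ax": -0.02, "ay": -5.34, "az": -2.81, "grip": 30}]
```

Emit:
{"api": "step_arm", "payload": {
  "targets": [
    {"x": -0.06,"y": 0,"z": -0.11,"ax": 0,"ay": -0.76,"az": -0.4,"grip": 30},
    {"x": -0.12,"y": 0,"z": -0.21,"ax": 0,"ay": -1.53,"az": -0.8,"grip": 30},
    {"x": -0.18,"y": 0,"z": -0.32,"ax": 0,"ay": -2.3,"az": -1.2,"grip": 30},
    {"x": -0.24,"y": 0,"z": -0.42,"ax": 0,"ay": -3.05,"az": -1.6,"grip": 30},
    {"x": -0.3,"y": 0,"z": -0.53,"ax": 0,"ay": -3.8,"az": -2.0,"grip": 30},
    {"x": -0.36,"y": 0,"z": -0.63,"ax": 0,"ay": -4.6,"az": -2.4,"grip": 30},
    {"x": -0.42,"y": 0,"z": -0.74,"ax": 0,"ay": -5.35,"az": -2.8,"grip": 30},
    {"x": -0.42,"y": 0,"z": -0.74,"ax": 0,"ay": -5.35,"az": -2.8,"grip": 30}
  ]
}}

```text
clock: 8.05
eef_pos: [0.5411, 0.3134, 0.1246]
eef_rot: [0.723, -3.02, -0.231]
ft_force: [0.4, -0.2, -2.9]
opening: 0.0454
finger_force: 82.4
```

```bash
python3 - <<'E'
from kin import *
P,T=stand([.56,.30,.06],.80);plan(P,T,30,n=7)
E
```

```text
rows needed 5.77 joints [ 0.74  0.34 -0.16 -0.17 -1.02 -1.76]
[{"x": -0.13, "y": -0.04, "z": -0.01, "ax": -0.01, "ay": -0.77, "az": -0.4, "grip": 30}, {"x": -0.25, "y": -0.08, "z": -0.03, "ax": -0.01, "ay": -1.54, "az": -0.8, "grip": 30}, {"x": -0.38, "y": -0.13, "z": -0.04, "ax": -0.02, "ay": -2.3, "az": -1.2, "grip": 30}, {"x": -0.5, "y": -0.17, "z": -0.06, "ax": -0.02, "ay": -3.07, "az": -1.59, "grip": 30}, {"x": -0.63, "y": -0.21, "z": -0.07, "ax": -0.03, "ay": -3.84, "az": -1.99, "grip": 30}, {"x": -0.76, "y": -0.25, "z": -0.09, "ax": -0.03, "ay": -4.61, "az": -2.39, "grip": 30}, {"x": -0.88, "y": -0.29, "z": -0.1, "ax": -0.04, "ay": -5.37, "az": -2.79, "grip": 30}]
```

Emit:
{"api": "step_arm", "payload": {
  "targets": [
    {"x": -0.13,"y": -0.04,"z": -0.01,"ax": 0,"ay": -0.77,"az": -0.4,"grip": 30},
    {"x": -0.25,"y": -0.08,"z": -0.03,"ax": 0,"ay": -1.54,"az": -0.8,"grip": 30},
    {"x": -0.38,"y": -0.13,"z": -0.04,"ax": 0,"ay": -2.3,"az": -1.2,"grip": 30},
    {"x": -0.5,"y": -0.17,"z": -0.06,"ax": -0.02,"ay": -3.05,"az": -1.6,"grip": 30},
    {"x": -0.63,"y": -0.21,"z": -0.07,"ax": -0.03,"ay": -3.85,"az": -2.0,"grip": 30},
    {"x": -0.76,"y": -0.25,"z": -0.09,"ax": -0.03,"ay": -4.6,"az": -2.4,"grip": 30},
    {"x": -0.88,"y": -0.29,"z": -0.1,"ax": -0.04,"ay": -5.37,"az": -2.8,"grip": 30},
    {"x": -0.88,"y": -0.29,"z": -0.1,"ax": -0.04,"ay": -5.37,"az": -2.8,"grip": 30}
  ]
}}

```text
clock: 8.85
eef_pos: [0.5749, 0.3128, 0.1199]
eef_rot: [-0.95, 2.248, 0.403]
ft_force: [0.2, -1.3, -4.4]
opening: 0.0455
finger_force: 82.6
```

```bash
cat > chk.py <<'E'
from kin import *
from fit import *
def check(name,g='grasp1.npz'):
    s=bot.get_state(); T0=R.from_rotvec(s['eef_rot']).as_matrix(); p=np.array(s['eef_pos']); d=np.load(g)
    Rt=T0@d['A']; o=p+T0@d['o']; print('predicted spigot',o.round(4),'z',Rt[:,2].round(3),'tail yaw',np.degrees(np.arctan2(Rt[1,0],Rt[0,0])).round(1),'ft',np.round(s['ft_force'],1),s['clock'])
    pc=cam(name); W=fcloud(pc) if name=='wrist' else cloud(pc)
    q=W.reshape(-1,3); q=q[np.isfinite(q[:,0])]; l=(q-o)@Rt
    t=q[(abs(l[:,0])<.085)&(abs(l[:,1])<.03)&(l[:,2]>.003)&(l[:,2]<.079)&(q[:,2]>.004)]
    f=lambda v: sdf(tolocal(t,o+v[:3]*.01,R.from_rotvec(v[3:]*.1).as_matrix()@Rt))
    r=least_squares(f,np.zeros(6),loss='soft_l1',diff_step=1e-4).x; fm=np.median(abs(f(r)))
    o=o+r[:3]*.01; Rt=R.from_rotvec(r[3:]*.1).as_matrix()@Rt
    print(name,len(t),'res',fm.round(2),'spigot',o.round(4),'z',Rt[:,2].round(4),'tail yaw',np.degrees(np.arctan2(Rt[1,0],Rt[0,0])).round(1))
    return pc,o,Rt
E
python3 - <<'E'
from chk import *
check('wrist'); check('scene')
P,T=stand([.56,.30,.004],.80);plan(P,T,30)
E
```

```text
predicted spigot [0.5532 0.2929 0.0543] z [0.052 0.025 0.998] tail yaw 135.1 ft [ 0.2 -1.3 -4.4] 8.85
wrist 21956 res 0.45 spigot [0.552  0.2931 0.0562] z [0.0555 0.0273 0.9981] tail yaw 135.2
predicted spigot [0.5534 0.2938 0.0542] z [0.048 0.024 0.999] tail yaw 135.3 ft [-0.3 -1.4 -3.6] 8.9
scene 499 res 1.1 spigot [0.5546 0.294  0.0563] z [0.0503 0.0197 0.9985] tail yaw 135.3
rows needed 1.04 joints [ 0.66  0.17 -0.51 -0.66 -0.2  -0.83]
[{"x": 0.37, "y": 0.02, "z": 0.5, "ax": 0.01, "ay": -0.19, "az": -0.1, "grip": 30}, {"x": 0.74, "y": 0.04, "z": 1.01, "ax": 0.03, "ay": -0.38, "az": -0.19, "grip": 30}]
```

```bash
python3 - <<'E'
from kin import *
W=np.load('w1.npz')['W']; print('tape',W[150,175],W[130,150],W[165,205])
P,T=stand([.57,.31,.045],1.2);plan(P,T,30,n=5)
E
```

```text
tape [0.63038267 0.20793794 0.06557856] [0.65562052 0.18848555 0.06192274] [0.61951703 0.22691478 0.01288429]
rows needed 2.86 joints [ 0.66  0.17 -0.51 -0.66 -0.2  -0.83]
[{"x": -0.04, "y": 0.06, "z": 0.09, "ax": -0.39, "ay": -0.07, "az": -0.45, "grip": 30}, {"x": -0.07, "y": 0.13, "z": 0.18, "ax": -0.79, "ay": -0.13, "az": -0.9, "grip": 30}, {"x": -0.11, "y": 0.19, "z": 0.28, "ax": -1.18, "ay": -0.2, "az": -1.35, "grip": 30}, {"x": -0.14, "y": 0.25, "z": 0.37, "ax": -1.57, "ay": -0.26, "az": -1.8, "grip": 30}, {"x": -0.18, "y": 0.31, "z": 0.46, "ax": -1.96, "ay": -0.33, "az": -2.25, "grip": 30}]
```

Emit:
{"api": "step_arm", "payload": {
  "targets": [
    {"x": -0.04,"y": 0.06,"z": 0.09,"ax": -0.39,"ay": -0.07,"az": -0.45,"grip": 30},
    {"x": -0.07,"y": 0.13,"z": 0.18,"ax": -0.79,"ay": -0.13,"az": -0.9,"grip": 30},
    {"x": -0.11,"y": 0.19,"z": 0.28,"ax": -1.18,"ay": -0.2,"az": -1.35,"grip": 30},
    {"x": -0.14,"y": 0.25,"z": 0.37,"ax": -1.57,"ay": -0.26,"az": -1.8,"grip": 30},
    {"x": -0.18,"y": 0.31,"z": 0.46,"ax": -1.96,"ay": -0.33,"az": -2.25,"grip": 30},
    {"x": -0.18,"y": 0.31,"z": 0.46,"ax": -1.96,"ay": -0.33,"az": -2.25,"grip": 30},
    {"x": -0.18,"y": 0.31,"z": 0.46,"ax": -1.96,"ay": -0.33,"az": -2.25,"grip": 30}
  ]
}}

```text
clock: 9.65
eef_pos: [0.5802, 0.3333, 0.1126]
eef_rot: [-1.391, 1.993, 0.588]
ft_force: [-0.5, 0.5, -2.5]
opening: 0.045
finger_force: 83.3
```

```bash
python3 - <<'E'
from chk import *
check('wrist')
P,T=stand([.57,.31,.010],1.2);plan(P,T,30,n=4)
E
```

```text
predicted spigot [0.5707 0.3091 0.0455] z [0.    0.002 1.   ] tail yaw 158.6 ft [-0.5  0.5 -2.5] 9.65
wrist 21934 res 0.45 spigot [0.5695 0.3095 0.0474] z [0.0019 0.0052 1.    ] tail yaw 158.7
rows needed 0.75 joints [ 0.35  0.3  -0.27 -1.01 -0.7  -0.  ]
[{"x": 0.16, "y": 0.0, "z": 0.16, "ax": -0.0, "ay": -0.0, "az": -0.0, "grip": 30}, {"x": 0.32, "y": 0.0, "z": 0.32, "ax": -0.01, "ay": -0.0, "az": -0.0, "grip": 30}, {"x": 0.48, "y": 0.01, "z": 0.47, "ax": -0.01, "ay": -0.01, "az": -0.0, "grip": 30}, {"x": 0.64, "y": 0.01, "z": 0.63, "ax": -0.01, "ay": -0.01, "az": -0.0, "grip": 30}]
```

Emit:
{"api": "step_arm", "payload": {
  "targets": [
    {"x": 0.2,"y": 0,"z": 0.2,"ax": 0,"ay": 0,"az": 0,"grip": 30},
    {"x": 0.4,"y": 0,"z": 0.4,"ax": 0,"ay": 0,"az": 0,"grip": 30},
    {"x": 0.6,"y": 0,"z": 0.6,"ax": 0,"ay": 0,"az": 0,"grip": 30},
    {"x": 0.72,"y": 0.01,"z": 0.72,"ax": 0,"ay": 0,"az": 0,"grip": 30},
    {"x": 0.72,"y": 0.01,"z": 0.72,"ax": 0,"ay": 0,"az": 0,"grip": 30}
  ]
}}

```text
clock: 10.2
eef_pos: [0.5792, 0.3351, 0.0727]
eef_rot: [-1.394, 1.988, 0.589]
ft_force: [-0.2, -0.1, -3.3]
opening: 0.0446
finger_force: 83.3
```

```bash
python3 - <<'E'
from chk import *
check('wrist')
E
```

```text
predicted spigot [0.57   0.3111 0.0055] z [-0.002  0.001  1.   ] tail yaw 158.8 ft [-0.2 -0.1 -3.3] 10.2
wrist 21929 res 0.45 spigot [0.5687 0.3115 0.0074] z [-4.e-04  4.e-03  1.e+00] tail yaw 158.9
```

Creep down until contact.

Emit:
{"api": "step_arm", "payload": {
  "targets": [
    {"x": 0.06,"y": 0,"z": 0.06,"ax": 0,"ay": 0,"az": 0,"grip": 30},
    {"x": 0.09,"y": 0,"z": 0.09,"ax": 0,"ay": 0,"az": 0,"grip": 30},
    {"x": 0.11,"y": 0,"z": 0.11,"ax": 0,"ay": 0,"az": 0,"grip": 30},
    {"x": 0.11,"y": 0,"z": 0.11,"ax": 0,"ay": 0,"az": 0,"grip": 30}
  ]
}}

```text
clock: 10.65
eef_pos: [0.5805, 0.3352, 0.0676]
eef_rot: [-1.393, 1.986, 0.588]
ft_force: [-0.2, 0.4, -2.7]
opening: 0.0452
finger_force: 83.3
```

Emit:
{"api": "step_arm", "payload": {
  "targets": [
    {"x": 0.02,"y": 0,"z": 0.02,"ax": 0,"ay": 0,"az": 0,"grip": 30},
    {"x": 0.03,"y": 0,"z": 0.03,"ax": 0,"ay": 0,"az": 0,"grip": 30},
    {"x": 0.03,"y": 0,"z": 0.03,"ax": 0,"ay": 0,"az": 0,"grip": 30}
  ]
}}

```text
clock: 10.95
eef_pos: [0.5804, 0.3352, 0.0658]
eef_rot: [-1.393, 1.986, 0.588]
ft_force: [-1.2, -0.7, -2.3]
opening: 0.0449
finger_force: 83.3
```

```bash
python3 - <<'E'
from chk import *
check('wrist')
E
```

```text
predicted spigot [ 0.5713  0.3113 -0.0014] z [-0.005 -0.     1.   ] tail yaw 158.8 ft [-1.2 -0.7 -2.3] 10.95
wrist 21871 res 0.45 spigot [5.701e-01 3.116e-01 5.000e-04] z [-0.0027  0.0026  1.    ] tail yaw 158.9
```

Emit:
{"api": "step_arm", "payload": {
  "targets": [
    {"x": 0.02,"y": 0,"z": 0.02,"ax": 0,"ay": 0,"az": 0,"grip": 30},
    {"x": 0.03,"y": 0,"z": 0.03,"ax": 0,"ay": 0,"az": 0,"grip": 30},
    {"x": 0.03,"y": 0,"z": 0.03,"ax": 0,"ay": 0,"az": 0,"grip": 30}
  ]
}}

```text
clock: 11.3
eef_pos: [0.5806, 0.3355, 0.0655]
eef_rot: [-1.393, 1.984, 0.588]
ft_force: [-2.9, -1.8, 6.2]
opening: 0.0445
finger_force: 84.8
```

Emit:
{"api": "step_arm", "payload": {
  "targets": [
    {"x": -0.02,"y": 0,"z": -0.02,"ax": 0,"ay": 0,"az": 0,"grip": 44},
    {"x": -0.02,"y": 0,"z": -0.02,"ax": 0,"ay": 0,"az": 0,"grip": 52},
    {"x": -0.02,"y": 0,"z": -0.02,"ax": 0,"ay": 0,"az": 0,"grip": 70},
    {"x": -0.02,"y": 0,"z": -0.02,"ax": 0,"ay": 0,"az": 0,"grip": 80},
    {"x": -0.02,"y": 0,"z": -0.02,"ax": 0,"ay": 0,"az": 0,"grip": 80}
  ],
  "force": 20
}}

```text
clock: 11.8
eef_pos: [0.5806, 0.3354, 0.0654]
eef_rot: [-1.393, 1.985, 0.588]
ft_force: [0.6, -0.3, -1.0]
opening: 0.0801
finger_force: 0.0
```

```bash
python3 - <<'E'
from chk import *
check('wrist')
E
```

```text
predicted spigot [ 0.5715  0.3114 -0.0018] z [-0.005 -0.     1.   ] tail yaw 158.8 ft [ 0.6 -0.3 -1. ] 11.8
wrist 21901 res 0.44 spigot [5.703e-01 3.112e-01 3.000e-04] z [-0.003   0.0059  1.    ] tail yaw 158.8
```

Emit:
{"api": "step_arm", "payload": {
  "targets": [
    {"x": 0,"y": 0,"z": -0.6,"ax": 0,"ay": 0,"az": 0,"grip": 85},
    {"x": 0,"y": 0,"z": -1.5,"ax": 0,"ay": 0,"az": 0,"grip": 85},
    {"x": 0,"y": 0,"z": -2.6,"ax": 0,"ay": 0,"az": 0,"grip": 85},
    {"x": 0,"y": 0,"z": -2.6,"ax": 0,"ay": 0,"az": 0,"grip": 85}
  ]
}}

```text
clock: 12.25
eef_pos: [0.5564, 0.2632, 0.1423]
eef_rot: [-1.393, 1.981, 0.583]
ft_force: [1.7, 1.3, 1.3]
opening: 0.0853
finger_force: 0.0
```

```bash
python3 - <<'E'
from kin import *
s=bot.get_state(); print(s['eef_pos'])
T=tool_down(1.2-np.pi/2); plan([.57,.311,.20],T,85,.5,n=7)
E
```

```text
[0.55635435 0.26315218 0.1423243 ]
rows needed 5.8 joints [ 0.23  0.21 -0.32 -0.98 -0.8   0.05]
[{"x": -0.14, "y": 0.01, "z": -0.01, "ax": -0.32, "ay": 0.32, "az": -0.74, "grip": 85}, {"x": -0.27, "y": 0.01, "z": -0.02, "ax": -0.63, "ay": 0.64, "az": -1.49, "grip": 85}, {"x": -0.41, "y": 0.02, "z": -0.02, "ax": -0.95, "ay": 0.96, "az": -2.23, "grip": 85}, {"x": -0.54, "y": 0.02, "z": -0.03, "ax": -1.27, "ay": 1.28, "az": -2.98, "grip": 85}, {"x": -0.68, "y": 0.03, "z": -0.04, "ax": -1.58, "ay": 1.6, "az": -3.72, "grip": 85}, {"x": -0.81, "y": 0.03, "z": -0.05, "ax": -1.9, "ay": 1.92, "az": -4.47, "grip": 85}, {"x": -0.95, "y": 0.04, "z": -0.06, "ax": -2.22, "ay": 2.24, "az": -5.21, "grip": 85}]
```

Emit:
{"api": "step_arm", "payload": {
  "targets": [
    {"x": -0.14,"y": 0.01,"z": -0.01,"ax": -0.32,"ay": 0.32,"az": -0.74,"grip": 85},
    {"x": -0.27,"y": 0.01,"z": -0.02,"ax": -0.63,"ay": 0.64,"az": -1.49,"grip": 85},
    {"x": -0.41,"y": 0.02,"z": -0.02,"ax": -0.95,"ay": 0.96,"az": -2.23,"grip": 85},
    {"x": -0.54,"y": 0.02,"z": -0.03,"ax": -1.27,"ay": 1.28,"az": -2.98,"grip": 85},
    {"x": -0.68,"y": 0.03,"z": -0.04,"ax": -1.58,"ay": 1.6,"az": -3.72,"grip": 85},
    {"x": -0.81,"y": 0.03,"z": -0.05,"ax": -1.9,"ay": 1.92,"az": -4.47,"grip": 85},
    {"x": -0.95,"y": 0.04,"z": -0.06,"ax": -2.22,"ay": 2.24,"az": -5.21,"grip": 85},
    {"x": -0.95,"y": 0.04,"z": -0.06,"ax": -2.22,"ay": 2.24,"az": -5.21,"grip": 85}
  ]
}}

```text
clock: 13.05
eef_pos: [0.5628, 0.2913, 0.1674]
eef_rot: [-2.358, 1.454, 0.352]
ft_force: [-1.5, -0.8, 0.2]
opening: 0.0855
finger_force: 0.0
```

```bash
python3 - <<'E'
from kin import *
T=tool_down(1.2-np.pi/2); plan([.57,.311,.20],T,85,n=7)
E
```

```text
rows needed 5.77 joints [ 0.52  0.28 -0.11 -0.45 -1.03  0.15]
[{"x": -0.09, "y": -0.07, "z": -0.08, "ax": -0.31, "ay": 0.32, "az": -0.74, "grip": 85}, {"x": -0.18, "y": -0.14, "z": -0.15, "ax": -0.62, "ay": 0.65, "az": -1.48, "grip": 85}, {"x": -0.27, "y": -0.21, "z": -0.23, "ax": -0.94, "ay": 0.97, "az": -2.22, "grip": 85}, {"x": -0.36, "y": -0.28, "z": -0.31, "ax": -1.25, "ay": 1.3, "az": -2.96, "grip": 85}, {"x": -0.45, "y": -0.35, "z": -0.39, "ax": -1.56, "ay": 1.62, "az": -3.7, "grip": 85}, {"x": -0.54, "y": -0.43, "z": -0.46, "ax": -1.87, "ay": 1.95, "az": -4.44, "grip": 85}, {"x": -0.63, "y": -0.5, "z": -0.54, "ax": -2.18, "ay": 2.27, "az": -5.17, "grip": 85}]
```

Emit:
{"api": "step_arm", "payload": {
  "targets": [
    {"x": -0.09,"y": -0.07,"z": -0.08,"ax": -0.31,"ay": 0.32,"az": -0.74,"grip": 85},
    {"x": -0.18,"y": -0.14,"z": -0.15,"ax": -0.62,"ay": 0.65,"az": -1.48,"grip": 85},
    {"x": -0.27,"y": -0.21,"z": -0.23,"ax": -0.94,"ay": 0.97,"az": -2.22,"grip": 85},
    {"x": -0.36,"y": -0.28,"z": -0.31,"ax": -1.25,"ay": 1.3,"az": -2.96,"grip": 85},
    {"x": -0.45,"y": -0.35,"z": -0.39,"ax": -1.56,"ay": 1.62,"az": -3.7,"grip": 85},
    {"x": -0.54,"y": -0.43,"z": -0.46,"ax": -1.87,"ay": 1.95,"az": -4.44,"grip": 85},
    {"x": -0.63,"y": -0.5,"z": -0.54,"ax": -2.18,"ay": 2.27,"az": -5.17,"grip": 85},
    {"x": -0.63,"y": -0.5,"z": -0.54,"ax": -2.18,"ay": 2.27,"az": -5.17,"grip": 85}
  ]
}}

```text
clock: 13.85
eef_pos: [0.5688, 0.3101, 0.1986]
eef_rot: [3.087, -0.582, -0.004]
ft_force: [1.1, -0.5, -0.3]
opening: 0.085
finger_force: 0.0
```

```bash
cat >> chk.py <<'E'
def fitstand(W,o,yaw,zlo=.003,zhi=.118,held=False):
    c,s=np.cos(yaw),np.sin(yaw); Rt=np.array([[c,-s,0],[s,c,0],[0,0,1.]]); o=np.array(o)
    q=W.reshape(-1,3); q=q[np.isfinite(q[:,0])]; l=(q-o)@Rt
    t=q[(abs(l[:,0])<.085)&(abs(l[:,1])<.03)&(l[:,2]>zlo)&(l[:,2]<zhi)&((l[:,2]<.079) if held else True)]
    f=lambda v: sdf(tolocal(t,o+v[:3]*.01,R.from_rotvec(v[3:]*.1).as_matrix()@Rt))
    r=least_squares(f,np.zeros(6),loss='soft_l1',diff_step=1e-4).x; fm=np.median(abs(f(r)))
    o=o+r[:3]*.01; Rt=R.from_rotvec(r[3:]*.1).as_matrix()@Rt
    print(len(t),'res',fm.round(2),'spigot',o.round(4),'z',Rt[:,2].round(4),'tail yaw',np.degrees(np.arctan2(Rt[1,0],Rt[0,0])).round(2))
    return o,Rt
E
python3 - <<'E'
from chk import *
p=cam('wrist'); W=fcloud(p); save(p,'pics/w5.png')
o,Rt=fitstand(W,[.5703,.3112,.0003],2.771)
T=tool_down(np.arctan2(Rt[1,0],Rt[0,0])-np.pi); print(bot.get_state()['clock'],bot.get_state()['eef_pos'])
plan([o[0],o[1],.060],T,85)
E
```

```text
6010 res 0.57 spigot [0.5714 0.31   0.0007] z [-0.0148  0.0112  0.9998] tail yaw 159.42
13.9 [0.56868016 0.30955654 0.19838253]
rows needed 2.88 joints [ 0.8   0.32 -0.07 -0.   -1.18  0.4 ]
[{"x": 0.02, "y": -0.01, "z": 1.15, "ax": -0.0, "ay": 0.01, "az": -0.04, "grip": 85}, {"x": 0.05, "y": -0.02, "z": 2.31, "ax": -0.0, "ay": 0.02, "az": -0.08, "grip": 85}, {"x": 0.07, "y": -0.04, "z": 3.46, "ax": -0.0, "ay": 0.03, "az": -0.12, "grip": 85}]
```

View pics/w5.png

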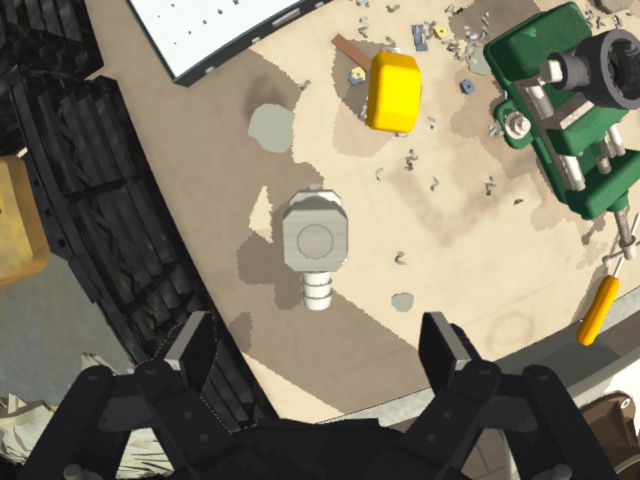

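The picture shows the tee standing by itself, with its head at (316,240) and tail at (317,295). The offcut, dome and tape are clear of it.

Emit:
{"api": "step_arm", "payload": {
  "targets": [
    {"x": 0.02,"y": -0.03,"z": 1.1,"ax": 0,"ay": 0,"az": -0.04,"grip": 85},
    {"x": 0.04,"y": -0.05,"z": 2.2,"ax": 0,"ay": 0,"az": -0.06,"grip": 85},
    {"x": 0.04,"y": -0.05,"z": 3.2,"ax": 0,"ay": 0,"az": -0.06,"grip": 85},
    {"x": 0.04,"y": -0.05,"z": 3.58,"ax": 0,"ay": 0,"az": -0.06,"grip": 85},
    {"x": 0.04,"y": -0.05,"z": 3.58,"ax": 0,"ay": 0,"az": -0.06,"grip": 85}
  ]
}}

```text
clock: 14.4
eef_pos: [0.5698, 0.3079, 0.0526]
eef_rot: [3.084, -0.581, -0.012]
ft_force: [0.0, -0.2, -0.3]
opening: 0.0849
finger_force: 0.0
```

```bash
python3 - <<'E'
from chk import *
s=bot.get_state(); print(s['ft_force'])
W=fcloud(cam('wrist')); o,Rt=fitstand(W,[.5703,.3112,.0003],2.771,held=True)
T=tool_down(np.arctan2(Rt[1,0],Rt[0,0])-np.pi); h=o+Rt[:,2]*.097
plan([h[0],h[1],.055],T,85)
L=(W-s['eef_pos'])@R.from_rotvec(s['eef_rot']).as_matrix(); 
for sg in(-1,1):
    m=(abs(L[...,0])<.014)&(abs(sg*L[...,1]-.043)<.006)&(L[...,2]>-.06)&(L[...,2]<.02); print(sg,np.median(L[m],0),np.percentile(L[m][:,2],98))
E
```

```text
[ 0.00349453 -0.21493707 -0.29446273]
4052 res 0.41 spigot [5.706e-01 3.107e-01 2.000e-04] z [-0.0097  0.0083  0.9999] tail yaw 157.43
rows needed 0.16 joints [ 0.79  0.45 -0.23 -0.   -0.89  0.41]
[{"x": -0.06, "y": -0.05, "z": -0.0, "ax": 0.01, "ay": 0.03, "az": 0.16, "grip": 85}]
-1 [ 0.00385433 -0.04247998 -0.04822107] -0.03359743033155123
1 [ 0.00370902  0.04279637 -0.0484058 ] -0.03359999767120109
```

Emit:
{"api": "step_arm", "payload": {
  "targets": [
    {"x": -0.05,"y": -0.05,"z": 0,"ax": 0,"ay": 0,"az": 0,"grip": 70},
    {"x": -0.05,"y": -0.05,"z": 0,"ax": 0,"ay": 0,"az": 0,"grip": 55},
    {"x": -0.05,"y": -0.05,"z": 0,"ax": 0,"ay": 0,"az": 0,"grip": 40},
    {"x": -0.05,"y": -0.05,"z": 0,"ax": 0,"ay": 0,"az": 0,"grip": 35},
    {"x": -0.05,"y": -0.05,"z": 0,"ax": 0,"ay": 0,"az": 0,"grip": 35},
    {"x": -0.05,"y": -0.05,"z": 0,"ax": 0,"ay": 0,"az": 0,"grip": 35}
  ],
  "force": 100
}}

```text
clock: 15.05
eef_pos: [0.5712, 0.3132, 0.0582]
eef_rot: [-3.086, 0.574, 0.001]
ft_force: [-0.7, -1.5, 5.6]
opening: 0.0446
finger_force: 101.7
```

Emit:
{"api": "step_arm", "payload": {
  "targets": [
    {"x": 0,"y": 0,"z": -0.4,"ax": 0,"ay": 0,"az": 0,"grip": 35},
    {"x": 0,"y": 0,"z": -1.3,"ax": 0,"ay": 0,"az": 0,"grip": 35},
    {"x": 0,"y": 0,"z": -2.4,"ax": 0,"ay": 0,"az": 0,"grip": 35},
    {"x": 0,"y": 0,"z": -3.5,"ax": 0,"ay": 0,"az": 0,"grip": 35},
    {"x": 0,"y": 0,"z": -4.2,"ax": 0,"ay": 0,"az": 0,"grip": 35},
    {"x": 0,"y": 0,"z": -4.2,"ax": 0,"ay": 0,"az": 0,"grip": 35}
  ]
}}

```text
clock: 15.65
eef_pos: [0.5726, 0.314, 0.2302]
eef_rot: [-3.081, 0.573, -0.005]
ft_force: [-0.5, 0.5, -2.6]
opening: 0.0446
finger_force: 102.9
```

```bash
cat >> chk.py <<'E'
def grab(o,yaw,f):
    s=bot.get_state(); T=R.from_rotvec(s['eef_rot']).as_matrix(); p=np.array(s['eef_pos'])
    print(s['clock'],s['ft_force'].round(1) if hasattr(s['ft_force'],'round') else s['ft_force'],s['opening'],s['finger_force'])
    o,Rt=fitstand(fcloud(cam('wrist')),o,yaw,held=True)
    np.savez(f,o=T.T@(o-p),A=T.T@Rt); return o,Rt
E
python3 - <<'E'
from chk import *
s=bot.get_state(); p=s['eef_pos']; print(p)
grab([p[0],p[1],p[2]-.053],2.771,'grasp2.npz')
d=np.load('grasp2.npz'); print(d['o'],d['A'].round(3))
E
```

```text
[0.57260345 0.31398832 0.23017226]
15.65 [-0.5  0.5 -2.6] 0.0446101593744999 102.9310154914856
3974 res 0.37 spigot [0.5728 0.3121 0.1724] z [-0.0157  0.0165  0.9997] tail yaw 159.69
[0.00071445 0.0021478  0.05777699] [[-1.     0.013 -0.019]
 [ 0.014  1.    -0.018]
 [ 0.019 -0.018 -1.   ]]
```

```bash
python3 - <<'E'
from kin import *
ty=np.radians(168.2); T=tool_down(ty-np.pi); o=np.array([-.0003,.0011,.058]); 
plan(np.array([.6183,.0130,.158])-T@o,T,35,n=8)
E
```

```text
rows needed 6.32 joints [ 0.8   0.31 -0.02 -0.   -1.23  0.4 ]
[{"x": 0.48, "y": 0.82, "z": 0.03, "ax": -0.0, "ay": 0.0, "az": -0.15, "grip": 35}, {"x": 0.95, "y": 1.64, "z": 0.06, "ax": -0.01, "ay": 0.0, "az": -0.29, "grip": 35}, {"x": 1.43, "y": 2.46, "z": 0.09, "ax": -0.01, "ay": 0.0, "az": -0.44, "grip": 35}, {"x": 1.9, "y": 3.28, "z": 0.12, "ax": -0.02, "ay": 0.0, "az": -0.58, "grip": 35}, {"x": 2.38, "y": 4.1, "z": 0.15, "ax": -0.02, "ay": 0.0, "az": -0.73, "grip": 35}, {"x": 2.85, "y": 4.92, "z": 0.18, "ax": -0.03, "ay": 0.0, "az": -0.87, "grip": 35}, {"x": 3.33, "y": 5.74, "z": 0.21, "ax": -0.03, "ay": 0.0, "az": -1.02, "grip": 35}, {"x": 3.8, "y": 6.56, "z": 0.24, "ax": -0.04, "ay": 0.0, "az": -1.16, "grip": 35}]
```

Emit:
{"api": "step_arm", "payload": {
  "targets": [
    {"x": 0.48,"y": 0.82,"z": 0.03,"ax": 0,"ay": 0,"az": -0.15,"grip": 35},
    {"x": 0.95,"y": 1.64,"z": 0.06,"ax": 0,"ay": 0,"az": -0.3,"grip": 35},
    {"x": 1.43,"y": 2.46,"z": 0.09,"ax": 0,"ay": 0,"az": -0.45,"grip": 35},
    {"x": 1.9,"y": 3.28,"z": 0.12,"ax": 0,"ay": 0,"az": -0.6,"grip": 35},
    {"x": 2.38,"y": 4.1,"z": 0.15,"ax": 0,"ay": 0,"az": -0.75,"grip": 35},
    {"x": 2.85,"y": 4.92,"z": 0.18,"ax": 0,"ay": 0,"az": -0.9,"grip": 35},
    {"x": 3.33,"y": 5.74,"z": 0.21,"ax": 0,"ay": 0,"az": -1.05,"grip": 35},
    {"x": 3.8,"y": 6.56,"z": 0.24,"ax": 0,"ay": 0,"az": -1.16,"grip": 35}
  ]
}}

```text
clock: 16.5
eef_pos: [0.617, 0.0117, 0.2122]
eef_rot: [-3.124, 0.322, 0.008]
ft_force: [1.2, 1.5, -3.2]
opening: 0.0448
finger_force: 102.9
```

Emit:
{"api": "step_arm", "payload": {
  "targets": [
    {"x": 0,"y": 0,"z": 0,"ax": 0,"ay": 0,"az": 0,"grip": 35},
    {"x": 0,"y": 0,"z": 0,"ax": 0,"ay": 0,"az": 0,"grip": 35},
    {"x": 0,"y": 0,"z": 0,"ax": 0,"ay": 0,"az": 0,"grip": 35}
  ]
}}

```text
clock: 16.8
eef_pos: [0.6175, 0.0135, 0.213]
eef_rot: [-3.124, 0.324, 0.006]
ft_force: [0.4, 1.2, -3.9]
opening: 0.0445
finger_force: 103.3
```

```bash
cat >> chk.py <<'E'
def coupling(W,c=(.6183,.013)):
    # rim ring outer circle by least squares on top surface: fit annulus 27..35.5 via upper-side cylinder (r=35.5) points and rim edge
    q=W.reshape(-1,3); q=q[np.isfinite(q[:,0])]; c=np.array(c)
    w=q[(q[:,2]>.085)&(q[:,2]<.1145)]; 
    for i in range(4):
        r=np.hypot(*(w[:,:2]-c).T); m=abs(r-.0355)<.003
        a=np.degrees(np.arctan2(w[:,1]-c[1],w[:,0]-c[0])); m&=abs((a-78+180)%360-180)>35
        c=least_squares(lambda v:(np.hypot(*(w[m,:2]-v).T)-.0355)*1000,c,loss='soft_l1').x
    print('coupling wall',m.sum(),c.round(4)); 
    rim=q[(np.hypot(*(q[:,:2]-c).T)<.034)&(np.hypot(*(q[:,:2]-c).T)>.028)&(q[:,2]>.11)&(q[:,2]<.125)]; print('rim z',np.median(rim[:,2]),len(rim))
    b=q[(q[:,2]>.083)&(q[:,2]<.112)]; d=b[:,:2]-c; r=np.hypot(*d.T); a=np.degrees(np.arctan2(d[:,1],d[:,0])); m=(r>.045)&(r<.066)&(abs(a-78)<30)
    if m.sum()>20:
        cc=q[(q[:,2]>.083)&(q[:,2]<.112)][m]
        f=lambda v:(np.hypot((cc[:,:2]-c)@[-np.sin(v[0]),np.cos(v[0])]-v[2]*0,cc[:,2]-v[1])-.0165)*1000
        s=least_squares(f,[np.radians(78),.09,0],loss='soft_l1').x; print('branch yaw',np.degrees(s[0]).round(2),'z',s[1].round(4),len(cc))
    return c
E
python3 - <<'E'
from chk import *
p=cam('wrist'); save(p,'pics/w6.png'); W=fcloud(p); s=bot.get_state(); e=s['eef_pos']; print(e,s['eef_rot'],s['ft_force'])
fitstand(W,[e[0],e[1],e[2]-.058],np.radians(168.2),held=True)
coupling(W)
coupling(np.load('w0.npz')['W'])
q=cam('scene'); coupling(cloud(q)); q=cam('side');coupling(cloud(q))
E
```

```text
[0.61774571 0.01391279 0.21338139] [-3.12403741  0.32241532  0.0055219 ] [ 0.66633516  0.11300858 -3.7523908 ]
3924 res 0.37 spigot [0.6176 0.0116 0.1553] z [-0.0109  0.0232  0.9997] tail yaw 169.07
coupling wall 233 [0.6174 0.0134]
rim z 0.11837109752088676 1266
branch yaw 80.08 z 0.0892 994
coupling wall 530 [0.6174 0.0142]
rim z 0.11842669160096009 1876
branch yaw 80.0 z 0.0893 808
coupling wall 199 [0.621 0.014]
rim z 0.11773516829990213 116
branch yaw 79.65 z 0.0892 70
coupling wall 315 [0.6214 0.0121]
rim z 0.11713978988455254 60
```

View pics/w6.png

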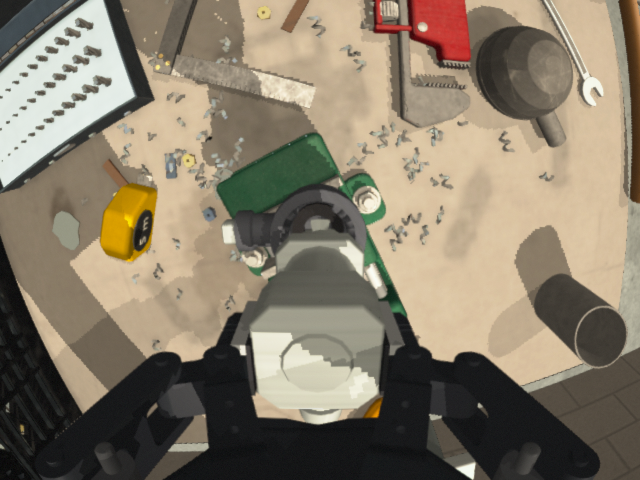

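The picture shows the tee head at (318,350), held over the coupling mouth at (318,220), with the branch out to the left at (235,232). The tape, dome and offcut are untouched.

```bash
cat > coup.py <<'E'
from chk import *
def csdf(P,v):
    c,s=np.cos(v[3]),np.sin(v[3]); d=P-np.array([v[0],v[1],v[2]]); x=(d[:,0]*c+d[:,1]*s)*1e3; y=(-d[:,0]*s+d[:,1]*c)*1e3; z=d[:,2]*1e3
    def cap(r,h):
        q=np.stack([r,h],-1); return np.minimum(q.max(-1),0)+np.linalg.norm(np.maximum(q,0),axis=-1)
    return np.minimum(cap(np.hypot(x,y)-35.5,abs(z+25)-25),cap(np.hypot(y,z+28)-16.5,abs(x-35)-35))
def fitc(W,v0=(.6178,.0135,.118,1.38)):
    q=W.reshape(-1,3); q=q[np.isfinite(q[:,0])]; v=np.array(v0)
    for i in range(3):
        d=q[:,:2]-v[:2]; r=np.hypot(*d.T); u=d@[np.cos(v[3]),np.sin(v[3])]
        m=(q[:,2]>.085)&(q[:,2]<.122)&(r>.028)&(r<.072); t=q[m]; t=t[abs(csdf(t,v))<5]
        s=least_squares(lambda x:csdf(t,np.array([x[0]*.01,x[1]*.01,x[2]*.01,x[3]*.1])),v/[.01,.01,.01,.1],loss='soft_l1',f_scale=.5,diff_step=1e-5); v=s.x*[.01,.01,.01,.1]
    print(len(t),v[:3].round(4),'yaw',np.degrees(v[3]).round(2),np.median(abs(s.fun)).round(2)); return v
E
python3 - <<'E'
from coup import *
d=np.load('w0.npz')['W']; v=fitc(d); W=fcloud(cam('wrist')); fitc(W)
for n in('scene0','side0'): fitc(np.load(n+'.npz')['W'])
q=d.reshape(-1,3); q=q[np.isfinite(q[:,0])]; e=q[:,:2]-v[:2]; r=np.hypot(*e.T); a=(np.degrees(np.arctan2(e[:,1],e[:,0]))-np.degrees(v[3]))%360
for k in range(0,360,8):
    m=(abs((a-k+180)%360-180)<4)&(r>.0223)&(r<.0258)&(q[:,2]<.13); print(k,m.sum(),(np.median(q[m,2])*1000).round(0) if m.any() else 0,end=' | ')
E
```

```text
3974 [0.6173 0.0138 0.1183] yaw 80.23 0.55
3440 [0.6171 0.0126 0.1181] yaw 80.39 0.71
470 [0.6208 0.0138 0.1176] yaw 79.77 1.02
466 [0.6213 0.0119 0.1172] yaw 81.0 0.89
0 30 117.0 | 8 30 117.0 | 16 31 117.0 | 24 27 117.0 | 32 33 118.0 | 40 41 115.0 | 48 32 117.0 | 56 39 117.0 | 64 49 104.0 | 72 52 95.0 | 80 32 90.0 | 88 28 84.0 | 96 26 84.0 | 104 24 83.0 | 112 11 82.0 | 120 1 83.0 | 128 0 0 | 136 14 117.0 | 144 20 117.0 | 152 20 118.0 | 160 21 117.0 | 168 18 117.0 | 176 16 117.0 | 184 19 118.0 | 192 19 117.0 | 200 18 117.0 | 208 20 117.0 | 216 19 116.0 | 224 24 116.0 | 232 17 117.0 | 240 12 117.0 | 248 0 0 | 256 0 0 | 264 0 0 | 272 0 0 | 280 0 0 | 288 3 82.0 | 296 7 83.0 | 304 16 82.0 | 312 82 106.0 | 320 29 116.0 | 328 22 117.0 | 336 26 117.0 | 344 31 116.0 | 352 33 117.0 |
```

Emit:
{"api": "step_arm", "payload": {
  "targets": [
    {"x": 0,"y": 0,"z": 0.3,"ax": 0,"ay": 0,"az": -0.2,"grip": 35},
    {"x": 0,"y": 0,"z": 0.6,"ax": 0,"ay": 0,"az": -0.2,"grip": 35},
    {"x": 0,"y": 0,"z": 0.85,"ax": 0,"ay": 0,"az": -0.2,"grip": 35},
    {"x": 0,"y": 0,"z": 0.85,"ax": 0,"ay": 0,"az": -0.2,"grip": 35},
    {"x": 0,"y": 0,"z": 0.85,"ax": 0,"ay": 0,"az": -0.2,"grip": 35}
  ]
}}

```text
clock: 17.5
eef_pos: [0.618, 0.0131, 0.1796]
eef_rot: [-3.129, 0.28, 0.005]
ft_force: [-1.2, 0.2, -2.3]
opening: 0.0448
finger_force: 103.5
```

```bash
cat > st.py <<'E'
from coup import *
s=bot.get_state(); e=s['eef_pos']; W=fcloud(cam('wrist')); print(s['clock'],np.round(e,4),np.round(s['ft_force'],1),np.round(s['ft_torque'],2),s['opening'])
import sys
y=float(sys.argv[1]); o,Rt=fitstand(W,[e[0],e[1],e[2]-.058],np.radians(y),zlo=float(sys.argv[2]),held=True); print('mid',(o+.06*Rt[:,2]).round(4)); fitc(W,(.6172,.0132,.118,1.40))
X=R.from_rotvec(s['eef_rot']).as_matrix(); print('tool x yaw',np.degrees(np.arctan2(X[1,0],X[0,0])).round(2),'tool z',X[:,2].round(4))
E
python3 st.py 170 .003
```

```text
17.5 [0.618  0.0131 0.1796] [-1.2  0.2 -2.3] [-0.08 -0.05 -0.  ] 0.04483741481033259
3921 res 0.37 spigot [0.6182 0.0112 0.1219] z [-0.0121  0.0204  0.9997] tail yaw 170.53
mid [0.6175 0.0125 0.1819]
4632 [0.6171 0.0128 0.1182] yaw 80.48 0.65
tool x yaw -10.22 tool z [-3.2e-03  7.0e-04 -1.0e+00]
```

Emit:
{"api": "step_arm", "payload": {
  "targets": [
    {"x": 0,"y": 0,"z": 0.1,"ax": 0,"ay": 0,"az": 0,"grip": 35},
    {"x": 0,"y": 0,"z": 0.2,"ax": 0,"ay": 0,"az": 0,"grip": 35},
    {"x": 0,"y": 0,"z": 0.3,"ax": 0,"ay": 0,"az": 0,"grip": 35},
    {"x": 0,"y": 0,"z": 0.3,"ax": 0,"ay": 0,"az": 0,"grip": 35}
  ]
}}

```text
clock: 17.95
eef_pos: [0.6179, 0.0134, 0.1675]
eef_rot: [-3.128, 0.28, 0.004]
ft_force: [0.5, 0.7, -4.2]
opening: 0.0452
finger_force: 103.6
```

Emit:
{"api": "step_arm", "payload": {
  "targets": [
    {"x": 0,"y": 0,"z": 0.1,"ax": 0,"ay": 0,"az": 0,"grip": 35},
    {"x": 0,"y": 0,"z": 0.2,"ax": 0,"ay": 0,"az": 0,"grip": 35},
    {"x": 0,"y": 0,"z": 0.27,"ax": 0,"ay": 0,"az": 0,"grip": 35},
    {"x": 0,"y": 0,"z": 0.27,"ax": 0,"ay": 0,"az": 0,"grip": 35}
  ]
}}

```text
clock: 18.35
eef_pos: [0.618, 0.0134, 0.1568]
eef_rot: [-3.128, 0.28, 0.004]
ft_force: [0.2, 2.5, -5.2]
opening: 0.0446
finger_force: 103.5
```

Emit:
{"api": "step_arm", "payload": {
  "targets": [
    {"x": 0,"y": 0,"z": 0.05,"ax": 0,"ay": 0,"az": 0,"grip": 35},
    {"x": 0,"y": 0,"z": 0.08,"ax": 0,"ay": 0,"az": 0,"grip": 35},
    {"x": 0,"y": 0,"z": 0.08,"ax": 0,"ay": 0,"az": 0,"grip": 35}
  ]
}}

```text
clock: 18.65
eef_pos: [0.6182, 0.0133, 0.1541]
eef_rot: [-3.128, 0.28, 0.003]
ft_force: [0.9, 1.8, -4.1]
opening: 0.0453
finger_force: 103.6
```

Emit:
{"api": "step_arm", "payload": {
  "targets": [
    {"x": 0,"y": 0,"z": 0.02,"ax": 0,"ay": 0,"az": 0,"grip": 35},
    {"x": 0,"y": 0,"z": 0.03,"ax": 0,"ay": 0,"az": 0,"grip": 35},
    {"x": 0,"y": 0,"z": 0.03,"ax": 0,"ay": 0,"az": 0,"grip": 35}
  ]
}}

```text
clock: 18.95
eef_pos: [0.6182, 0.0133, 0.153]
eef_rot: [-3.128, 0.28, 0.003]
ft_force: [1.0, 2.2, -2.0]
opening: 0.0449
finger_force: 103.6
```

Emit:
{"api": "step_arm", "payload": {
  "targets": [
    {"x": 0,"y": 0,"z": 0.015,"ax": 0,"ay": 0,"az": 0,"grip": 35},
    {"x": 0,"y": 0,"z": 0.03,"ax": 0,"ay": 0,"az": 0,"grip": 35},
    {"x": 0,"y": 0,"z": 0.03,"ax": 0,"ay": 0,"az": 0,"grip": 35}
  ]
}}

```text
clock: 19.25
eef_pos: [0.6183, 0.0133, 0.1522]
eef_rot: [-3.128, 0.279, 0.003]
ft_force: [-0.3, 2.7, 2.4]
opening: 0.0447
finger_force: 104.3
```

```bash
python3 st.py 170.5 .03
```

```text
19.25 [0.6183 0.0133 0.1522] [-0.3  2.7  2.4] [1.17 0.04 0.01] 0.04466449889119927
3575 res 0.33 spigot [0.6184 0.0114 0.0944] z [-0.0119  0.0218  0.9997] tail yaw 170.59
mid [0.6177 0.0127 0.1544]
5754 [0.6171 0.0129 0.1182] yaw 80.56 0.65
tool x yaw -10.21 tool z [-0.0016  0.0013 -1.    ]
```

Emit:
{"api": "step_arm", "payload": {
  "targets": [
    {"x": 0,"y": -0.02,"z": 0,"ax": 0,"ay": 0,"az": 0.4,"grip": 35},
    {"x": 0,"y": -0.025,"z": 0,"ax": 0,"ay": 0,"az": 1.0,"grip": 35},
    {"x": 0,"y": -0.025,"z": 0,"ax": 0,"ay": 0,"az": 1.7,"grip": 35},
    {"x": 0,"y": -0.025,"z": 0,"ax": 0,"ay": 0,"az": 2.5,"grip": 35},
    {"x": 0,"y": -0.025,"z": 0,"ax": 0,"ay": 0,"az": 2.5,"grip": 35}
  ]
}}

```text
clock: 19.8
eef_pos: [0.6186, 0.014, 0.1522]
eef_rot: [-3.032, 0.821, 0.003]
ft_force: [0.5, 1.7, 2.3]
opening: 0.045
finger_force: 104.2
```

```bash
python3 st.py 150.5 .03
```

```text
19.8 [0.6186 0.014  0.1522] [0.5 1.7 2.3] [ 0.49 -0.18 -0.04] 0.04499622684573082
3592 res 0.33 spigot [0.6177 0.0116 0.0945] z [-0.0039  0.0238  0.9997] tail yaw 150.51
mid [0.6175 0.0131 0.1544]
5358 [0.6171 0.0132 0.1182] yaw 80.43 0.58
tool x yaw -30.31 tool z [-1.4e-03  9.0e-04 -1.0e+00]
```

Emit:
{"api": "step_arm", "payload": {
  "targets": [
    {"x": 0,"y": 0,"z": 0,"ax": 0,"ay": 0,"az": 0.8,"grip": 35},
    {"x": 0,"y": 0,"z": 0,"ax": 0,"ay": 0,"az": 1.6,"grip": 35},
    {"x": 0,"y": 0,"z": 0,"ax": 0,"ay": 0,"az": 2.4,"grip": 35},
    {"x": 0,"y": 0,"z": 0,"ax": 0,"ay": 0,"az": 3.1,"grip": 35},
    {"x": 0,"y": 0,"z": 0,"ax": 0,"ay": 0,"az": 3.1,"grip": 35}
  ]
}}

```text
clock: 20.35
eef_pos: [0.619, 0.0145, 0.1518]
eef_rot: [-2.786, 1.448, 0.002]
ft_force: [2.8, 2.3, -1.2]
opening: 0.0448
finger_force: 103.8
```

```bash
python3 st.py 125.7 .03
```

```text
20.35 [0.619  0.0145 0.1518] [ 2.8  2.3 -1.2] [ 1.12 -1.34 -0.02] 0.04475589036578357
3582 res 0.32 spigot [0.617  0.0122 0.0941] z [0.0049 0.0213 0.9998] tail yaw 125.87
mid [0.6173 0.0135 0.1541]
3770 [0.6175 0.0137 0.1184] yaw 80.9 0.44
tool x yaw -54.93 tool z [-7.0e-04  1.8e-03 -1.0e+00]
```

Emit:
{"api": "step_arm", "payload": {
  "targets": [
    {"x": 0,"y": -0.02,"z": 0.005,"ax": 0,"ay": 0,"az": 0.5,"grip": 35},
    {"x": 0,"y": -0.025,"z": 0.012,"ax": 0,"ay": 0,"az": 1.0,"grip": 35},
    {"x": 0,"y": -0.025,"z": 0.02,"ax": 0,"ay": 0,"az": 1.6,"grip": 35},
    {"x": 0,"y": -0.025,"z": 0.027,"ax": 0,"ay": 0,"az": 2.2,"grip": 35},
    {"x": 0,"y": -0.025,"z": 0.03,"ax": 0,"ay": 0,"az": 2.5,"grip": 35},
    {"x": 0,"y": -0.025,"z": 0.03,"ax": 0,"ay": 0,"az": 2.5,"grip": 35}
  ],
  "force": 120
}}

```text
clock: 21.0
eef_pos: [0.6202, 0.015, 0.151]
eef_rot: [-2.495, 1.907, 0.001]
ft_force: [4.3, 1.7, -0.3]
opening: 0.0447
finger_force: 121.9
```

```bash
python3 st.py 105.7 .03
```

```text
21.0 [0.6202 0.015  0.151 ] [ 4.3  1.7 -0.3] [ 0.99 -2.27 -0.  ] 0.04469815634297584
3570 res 0.33 spigot [0.6172 0.0131 0.0932] z [0.0132 0.018  0.9997] tail yaw 106.02
mid [0.618  0.0142 0.1532]
3436 [0.6178 0.0139 0.1184] yaw 1991.02 0.41
tool x yaw -74.8 tool z [ 1.0e-04  1.6e-03 -1.0e+00]
```

Emit:
{"api": "step_arm", "payload": {
  "targets": [
    {"x": 0,"y": 0,"z": 0.005,"ax": 0.06,"ay": 0,"az": 0.4,"grip": 35},
    {"x": 0,"y": 0,"z": 0.012,"ax": 0.08,"ay": 0,"az": 1.0,"grip": 35},
    {"x": 0,"y": 0,"z": 0.019,"ax": 0.08,"ay": 0,"az": 1.6,"grip": 35},
    {"x": 0,"y": 0,"z": 0.026,"ax": 0.08,"ay": 0,"az": 2.2,"grip": 35},
    {"x": 0,"y": 0,"z": 0.031,"ax": 0.08,"ay": 0,"az": 2.75,"grip": 35},
    {"x": 0,"y": 0,"z": 0.031,"ax": 0.08,"ay": 0,"az": 2.75,"grip": 35}
  ]
}}

```text
clock: 21.65
eef_pos: [0.6203, 0.0146, 0.1499]
eef_rot: [-2.077, 2.344, -0.01]
ft_force: [5.2, 0.1, -0.8]
opening: 0.0445
finger_force: 121.8
```

```bash
python3 st.py 83.7 .03
```

```text
21.65 [0.6203 0.0146 0.1499] [ 5.2  0.1 -0.8] [ 0.17 -2.65 -0.22] 0.04452277697341778
3571 res 0.34 spigot [0.6171 0.0133 0.092 ] z [0.0088 0.0118 0.9999] tail yaw 83.83
mid [0.6176 0.014  0.152 ]
3476 [0.618  0.0139 0.1184] yaw -1407.73 0.41
tool x yaw -96.9 tool z [ 0.0113  0.0017 -0.9999]
```

Emit:
{"api": "step_arm", "payload": {
  "targets": [
    {"x": 0,"y": 0,"z": 0.002,"ax": 0,"ay": 0,"az": 0.2,"grip": 35},
    {"x": 0,"y": 0,"z": 0.005,"ax": 0,"ay": 0,"az": 0.45,"grip": 35},
    {"x": 0,"y": 0,"z": 0.005,"ax": 0,"ay": 0,"az": 0.45,"grip": 35},
    {"x": 0,"y": 0,"z": 0.005,"ax": 0,"ay": 0,"az": 0.45,"grip": 35}
  ]
}}

```text
clock: 22.1
eef_pos: [0.6204, 0.0144, 0.1497]
eef_rot: [-2.006, 2.405, -0.01]
ft_force: [5.9, 0.3, -0.3]
opening: 0.0447
finger_force: 121.8
```

```bash
python3 st.py 80.3 .03
```

```text
22.1 [0.6204 0.0144 0.1497] [ 5.9  0.3 -0.3] [ 0.01 -2.78  0.07] 0.044696973181906054
3566 res 0.34 spigot [0.617  0.0134 0.0918] z [0.0113 0.0097 0.9999] tail yaw 80.51
mid [0.6177 0.0139 0.1518]
3465 [0.6181 0.0139 0.1184] yaw 15121.46 0.42
tool x yaw -100.34 tool z [ 0.0114  0.0016 -0.9999]
```

Aligned at 80.5° (branch about 80.3°). Release gently and back up.

Emit:
{"api": "step_arm", "payload": {
  "targets": [
    {"x": 0,"y": 0,"z": 0,"ax": 0,"ay": 0,"az": 0,"grip": 44},
    {"x": 0,"y": 0,"z": 0,"ax": 0,"ay": 0,"az": 0,"grip": 50},
    {"x": 0,"y": 0,"z": 0,"ax": 0,"ay": 0,"az": 0,"grip": 65},
    {"x": 0,"y": 0,"z": 0,"ax": 0,"ay": 0,"az": 0,"grip": 85},
    {"x": 0,"y": 0,"z": 0,"ax": 0,"ay": 0,"az": 0,"grip": 85}
  ],
  "force": 20
}}

```text
clock: 22.65
eef_pos: [0.6186, 0.0146, 0.1489]
eef_rot: [-2.003, 2.411, -0.006]
ft_force: [0.4, -0.9, -0.9]
opening: 0.0851
finger_force: 0.0
```

```bash
python3 st.py 80.3 .03
```

```text
22.65 [0.6186 0.0146 0.1489] [ 0.4 -0.9 -0.9] [-0.05 -0.06 -0.01] 0.0850705396600617
3569 res 0.31 spigot [0.617  0.0134 0.0918] z [0.0047 0.0088 1.    ] tail yaw 80.63
mid [0.6173 0.0139 0.1518]
3469 [0.6181 0.0139 0.1184] yaw 1156.67 0.41
tool x yaw -100.58 tool z [ 0.0078  0.0017 -1.    ]
```

Emit:
{"api": "step_arm", "payload": {
  "targets": [
    {"x": 0,"y": 0,"z": -0.5,"ax": 0,"ay": 0,"az": 0,"grip": 85},
    {"x": 0,"y": 0,"z": -1.5,"ax": 0,"ay": 0,"az": 0,"grip": 85},
    {"x": 0,"y": 0,"z": -2.6,"ax": 0,"ay": 0,"az": 0,"grip": 85},
    {"x": 0,"y": 0.8,"z": -3.3,"ax": 0,"ay": 0,"az": 0,"grip": 85},
    {"x": 0,"y": 1.8,"z": -3.3,"ax": 0,"ay": 0,"az": 0,"grip": 85},
    {"x": 0,"y": 2.5,"z": -3.3,"ax": 0,"ay": 0,"az": 0,"grip": 85},
    {"x": 0,"y": 2.5,"z": -3.3,"ax": 0,"ay": 0,"az": 0,"grip": 85}
  ]
}}

```text
clock: 23.4
eef_pos: [0.5169, 0.0331, 0.2816]
eef_rot: [-2.002, 2.408, -0.006]
ft_force: [0.6, 0.9, 0.3]
opening: 0.085
finger_force: 0.0
```

```bash
python3 - <<'E'
from coup import *
p=cam('wrist'); W=fcloud(p); save(p,'pics/w7.png'); print(bot.get_state()['clock'],bot.get_state()['eef_pos'])
for W in (W,cloud(cam('scene')),cloud(cam('side'))):
    fitstand(W,[.617,.0136,.092],np.radians(80.4),zlo=.03)
    q=W.reshape(-1,3); q=q[np.isfinite(q[:,0])]; d=q[:,:2]-[.6178,.0136]; u=[np.cos(1.402),np.sin(1.402)]; a=d@u; l=d@[-u[1],u[0]]
    m=(a>.042)&(a<.066)&(abs(l)<.022)&(q[:,2]>.076)&(q[:,2]<.109)
    if m.sum()>30:
        t=q[m]; f=lambda v:(np.hypot((t[:,:2]-[.6178,.0136])@[-np.sin(v[0]),np.cos(v[0])],t[:,2]-.0902)-.0165)*1000
        s=least_squares(f,[1.402],loss='soft_l1'); print('branch',m.sum(),np.degrees(s.x),np.median(abs(s.fun)))
E
```

```text
23.45 [0.51844423 0.03310964 0.28138976]
6648 res 0.5 spigot [0.6172 0.0127 0.0921] z [0.002  0.0119 0.9999] tail yaw 79.96
branch 418 [78.99350269] 1.2688538619880585
875 res 0.83 spigot [0.6197 0.013  0.0916] z [-0.0027  0.0032  1.    ] tail yaw 79.49
branch 70 [76.81536545] 1.7668664573421144
893 res 0.77 spigot [0.6201 0.0115 0.0912] z [-0.     -0.0012  1.    ] tail yaw 79.23
```

View pics/w7.png

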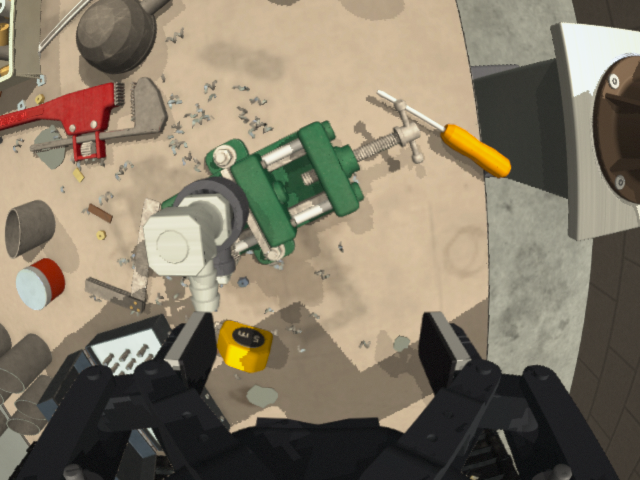

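The picture shows the tee seated in the coupling, with its tail at (205,290) above the branch at (222,262). The tape is undisturbed and the gripper is clear. The tail reads 79.2–80.6° against 79.8–81.0° for the branch, and the seal is down about 2 mm. Handing in.

```bash
python3 -c "
from bench import bot
print(bot.get_state()['clock'],bot.hand_in())"
```

```text
the job is handed in; nothing more can be done
23.55 None
```

The job is handed in at 23.6 s; no verdict came back: the tee was stood on its spigot, re-gripped from above, and screwed a quarter turn clockwise into the coupling, with its tail within about 2° of the branch, the seal pressed about 2 mm by camera, and the bystanders never touched by the planned moves.

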